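# Lay the cork heat-shield tiles up the capsule rib

### The job

Finish shingling the sloping rib with the two cork tiles from the stands: first lay the plain tile over the bonded one so that its lower edge sits on the line drawn across that tile, then lay the tile with the notched corners over it in the same way, notched end uppermost, its lower edge on the plain tile's line. Keep the sides of the tiles flush and the tiles lying flat on each other, and let go of them there. Cork bruises, so handle the tiles gently: hold them lightly (well under 25 N), lay them down rather than drop them, do not press them hard, and leave everything else on the bench where it is.

Things in the scene. Friction and masses are not known exactly. Their poses are not given: they have to be found in the camera images.
- jig: Fixed aluminium jig: base plate 290 x 100 x 8 mm with one straight rib, a bar 272 mm long and 40 mm wide, its top face rising at 18 degrees towards the jig's +x (lower end nearest the robot, 32 mm above the table; upper end 116 mm). Tiles lie along it and overhang it by 10 mm each side, so fingers can straddle them. Origin: centre of the base plate's underside; x uphill, y across, z up.
- first_tile: The bonded (fixed) cork tile at the rib's lower end, 110 (x) x 60 (y) x 8 (z) mm. A strip props its lower edge, so it lies less steep than the rib, 11.9 degrees from level; each further tile laid correctly is parallel to it, its lower part flat on the tile beneath, its upper edge on the rib. Origin: centre of its underside; x uphill along the tile, y across, z out of its face.
- first_line (a point): Middle of the dark 3 mm line drawn across the upper face of the bonded tile, 75 mm uphill of its lower edge (20 mm uphill of its centre), on the surface. Axes as the bonded tile. The plain tile's lower edge belongs here.
- middle_tile: Loose plain cork tile, 110 (x) x 60 (y) x 8 (z) mm, about 45 g, a dark line across its upper face. Starts flat on one stand, face up, lower edge towards the robot. Origin: centre of its underside; x from its lower to its upper edge, z out of its face. Hold it across its 60 mm, near the middle. Bruises beyond a 25 N squeeze (each side) or 30 N of pressing on jig or tiles; 8 N holds it.
- middle_line (a point): Middle of the line on the plain tile's upper face, 75 mm from its lower edge (20 mm uphill of its centre). Axes as the tile.
- middle_edge (a point): Middle of the plain tile's lower edge, on its underside (55 mm from the origin along the tile's -x).
- top_tile: Loose cork tile of the same size, 110 (x) x 60 (y) x 8 (z) mm, about 45 g, no line, both corners of its upper end notched out (the last 22 mm is 32 mm wide). Starts on the other stand, face up, notched end away from the robot. Origin: centre of the underside of the 110 x 60 outline; x to the notched end, z out of its face. Hold it across its 60 mm, near the middle. Bruises as the other.
- top_edge (a point): Middle of the notched tile's lower (full-width) edge, on its underside (55 mm from the origin along the tile's -x).
- stand_a: Fixed stand: base 120 x 80 x 6 mm with a block 80 (x) x 34 (y) mm on it, top 40 mm above the table, which carries one tile; the tile overhangs the block by 13 mm on each long side, for the fingers. Origin: centre of the underside.
- stand_b: A second, equal fixed stand with the other tile.
- roller: Bystander: hand roller with a wooden handle, about 190 mm long, 32 mm high, lying behind the jig.
- tape_roll: Bystander: roll of tape lying flat, 92 mm across, 24 mm high.
- offcut: Bystander: L-shaped scrap of cork, about 90 x 65 x 8 mm, not to be used.
- jar: Bystander: small closed jar, 68 mm across, 75 mm high.
- screwdriver: Bystander: screwdriver lying on the table.
- steel_rule: Bystander: bare steel strip 140 x 28 x 4 mm lying beside the jig.

How it is judged:
By the outcome, as a careful person would: the job done as asked, in the order asked, and still so for the second after the job is handed in, with the robot touching nothing.
It also fails if it takes over 61 s, if anything falls off the work surface, if the arm or the gripper's body presses on something with over 40 N, if the wrist force passes 120 N, or if a joint passes its speed limit or range.

### The arm

A 6-joint arm with a two-finger parallel gripper is mounted at the origin on the work surface. World frame = base frame: x ahead of the robot, y to its left, z up, the work surface at z = 0. Lengths are in m, angles in rad, forces in N, time in s.
With the tool pointing down it reaches from about 0.35 to 0.975 m from the base axis. Payload 4.9 kg.
Tool frame: the origin (TCP) lies on the mounting face of the last link; the fingertips stand 173 mm ahead of it and the grasp point (between the pads) lies 155 mm ahead of it; z points along the fingers, y is the direction in which the jaws open and shut (so a half turn about z gives the same grasp; the last joint's range is limited). The gripper opens to 85 mm and grips with 20 to 120 N. Pads are 22 mm wide; open, the fingers measure 114 mm over their backs; the gripper's body (76 mm by 85 mm) begins 54 mm behind the grasp point. The pads swing forward as they close: fully open they stand 13 mm farther back than shut.
Start: joints at [-1.423, 0.053, 1.613, -0, 1.476, -0.119], TCP at [0.165, -0.603, 0.405] pointing down, gripper open.
Joint ranges: [-3.01, 3.01], [-1.01, 2.22], [0.06, 2.58], [-1.02, 4.17], [0.09, 2.62], [-3.14, 3.14]. Speed limits (rad/s): [2.57, 2.57, 3.14, 3.14, 3.14, 3.14].

### API

Orientations are given as a rotation vector (axis times angle).
In Python, from station import ctrl gives the robot as it stands. The module is installed in compiled form; this text tells all that it offers.
- The arm moves only by the tool jog_arm, never from a script. Its argument "steps" is a list of rows, each a list of 2 entries, a list of its own where there are three numbers: the shift along the tool's x, y, z in cm, then the turn, a rotation vector about the tool's x, y, z in degrees. In form: [[[tx, ty, tz], [rx, ry, rz]], ...]. A call has 1 to 8 rows; each row shifts and turns the pose as measured when the row begins, along the tool's axes as they then stand; what a row does not reach is not made up. A row lasts 1/10 s, in which the tool goes at most 50 mm and 8.59 degrees, less where a joint would pass 70% of its speed; a pose out of reach is approached as far as the arm can. A call is refused whole if a number of a shift passes 5 or a number of a turn 8.59, either way. A call with a gripper value outside its range is refused whole. "fingers" is the gripper command: -1 is shut, 1 is fully open, values between are in proportion, set as the call begins (left out, the last holds). The fingers move at their own pace and stop on an object; "grip_force" is the grip in N (left out, the last holds). Time passes only in rows, so rows that do not move let the fingers close. It gives the time, the measured TCP pose, the force and the opening at its end, in the units of the state.
- ctrl.get_obs(): the state, without advancing time (a new reading comes with each control period).
- ctrl.get_image(name): name is "scene" or "top" or "wrist"; returns the picture (420x560x3 uint8, red, green, blue); there is no depth.
- ctrl.camera_info(name): a dict with "K" (3x3 intrinsics, pixels), "camera_from_world" (4x4, takes a point from world to camera coordinates). Camera axes: x right, y up, looking along -z (the intrinsics and any distortion apply to the point x, -y, -z); pixel columns grow to the right and rows downward; lengths in m; the calibration is good to about 2 mm. The wrist camera is an equidistant fisheye: a pixel r from the principal point sees the ray r / f radians off the axis. A picture is of the moment at which its call begins: read the wrist's pose just before it. camera_info takes no time and is no camera call; for the wrist camera it gives the pose at the moment of the call.
- ctrl.finish_job(): hands the job in, once; it reports no verdict.
The state is a dict: "t": time; "q": joint angles; "dq": joint speeds; "effort": joint torques, N m; "tool_pos": TCP position; "tool_rot": TCP orientation; "contact_force": force on the tool from outside, world axes, zero at the start; "wrist_torque": the same for the moment, N m; "opening": finger opening in m.
Only numpy, scipy, OpenCV 4.12 (cv2) and the standard library are available. Lean on these libraries where they do the work, as an engineer would, in place of code of your own. Each camera call takes 0.05 s, during which the arm holds its last target.

## Working session

There is one attempt and no reset: what is moved stays moved. The work goes in short steps, Python scripts to look and compute and a tool call to move; the robot and the scene stay as the last step left them, time stands still between calls to the robot, and variables do not carry over. Pictures are saved under pics/ and viewed, and the job is handed in when it is done.

Besides the shell and the picture viewer there is one more tool, called after "Call:" in YAML: its name, and indented under it one key for each argument. jog_arm: Moves the arm, as the interface text tells. Its arguments: {"type":"object","properties":{"steps":{"type":"array","items":{"type":"array"}},"fingers":{"type":"number"},"grip_force":{"type":"number"}},"required":["steps"]}

```bash
mkdir -p pics; ls; cat > h.py <<'E'
import numpy as np, cv2
from station import ctrl
from scipy.spatial.transform import Rotation as R
def save(im,n): cv2.imwrite('pics/'+n,im[:,:,::-1])
E
python3 - <<'E'
from h import *
np.set_printoptions(precision=4,suppress=True)
print(ctrl.get_obs())
for n in ["scene","top","wrist"]:
    i=ctrl.camera_info(n); print(n,i)
    save(ctrl.get_image(n),n+'0.png')
E
```

```text
pics
{'t': 0.0, 'q': array([-1.423 ,  0.0533,  1.6143, -0.    ,  1.476 , -0.119 ]), 'dq': array([ 0.0023,  0.0012,  0.0002,  0.0011,  0.002 , -0.0005]), 'effort': array([  0.001 , -39.3681, -37.0175,  -0.0001,   0.0071,  -0.    ]), 'tool_pos': array([ 0.1647, -0.6026,  0.4035]), 'tool_rot': array([-3.1117, -0.4175,  0.0001]), 'contact_force': array([-0.6052, -0.459 ,  0.019 ]), 'wrist_torque': array([ 0.0057,  0.0341, -0.0028]), 'opening': 0.08534418656656492}
scene {'K': array([[431.0335,   0.    , 287.7361],
       [  0.    , 431.0335, 213.4747],
       [  0.    ,   0.    ,   1.    ]]), 'camera_from_world': array([[ 0.7999,  0.6   ,  0.014 , -0.4287],
       [-0.4955,  0.647 ,  0.5796,  0.218 ],
       [ 0.3387, -0.4705,  0.8148, -1.4424],
       [ 0.    ,  0.    ,  0.    ,  1.    ]])}
top {'K': array([[461.4042,   0.    , 276.9365],
       [  0.    , 461.4042, 211.0847],
       [  0.    ,   0.    ,   1.    ]]), 'camera_from_world': array([[-0.038 , -0.9993, -0.0058,  0.0144],
       [ 0.9764, -0.0384,  0.2127, -0.5536],
       [-0.2128,  0.0024,  0.9771, -1.3985],
       [ 0.    ,  0.    ,  0.    ,  1.    ]])}
wrist {'K': array([[325.1923,   0.    , 277.5945],
       [  0.    , 325.1923, 212.8642],
       [  0.    ,   0.    ,   1.    ]]), 'camera_from_world': array([[ 0.2625, -0.9649, -0.0018, -0.6255],
       [ 0.9183,  0.2504, -0.3066,  0.0397],
       [ 0.2963,  0.0788,  0.9518, -0.381 ],
       [ 0.    ,  0.    ,  0.    ,  1.    ]])}
```

View pics/top0.png

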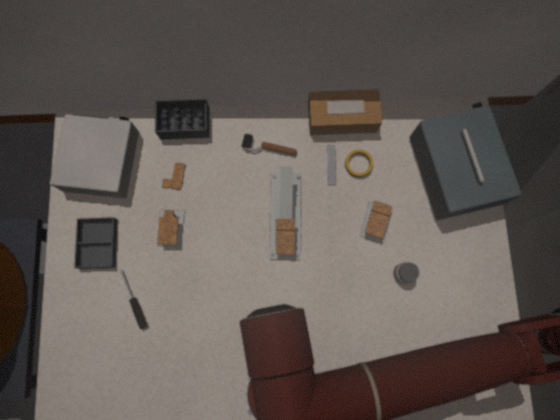

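View pics/scene0.png

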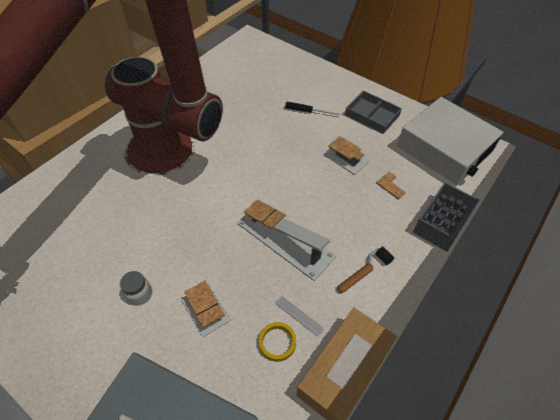

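View pics/wrist0.png

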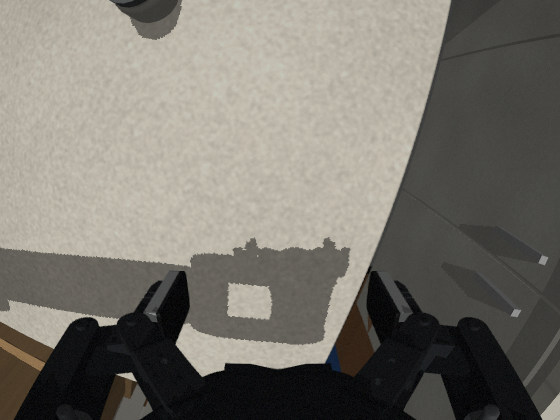

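```bash
cat >> h.py <<'E'
def ray(name,px,info=None):
    i=info or ctrl.camera_info(name); K=i['K'];T=i['camera_from_world']
    u=(px[0]-K[0,2])/K[0,0]; v=(px[1]-K[1,2])/K[1,1]
    if name=='wrist':
        r=np.hypot(u,v); s=np.sin(r)/r if r>1e-9 else 1; d=np.array([u*s,-v*s,-np.cos(r)])
    else: d=np.array([u,-v,-1.])
    Rm=T[:3,:3]; return -Rm.T@T[:3,3], Rm.T@d
def atz(name,px,z,info=None):
    o,d=ray(name,px,info); return o+d*(z-o[2])/d[2]
def proj(name,P,info=None):
    i=info or ctrl.camera_info(name);K=i['K'];T=i['camera_from_world']
    c=T[:3,:3]@np.asarray(P)+T[:3,3]; x,y,z=c[0],-c[1],-c[2]
    if name=='wrist':
        r=np.hypot(x,y); th=np.arctan2(r,z); k=th/r if r>1e-9 else 1/z
        u,v=x*k,y*k
    else: u,v=x/z,y/z
    return np.array([K[0,0]*u+K[0,2],K[1,1]*v+K[1,2]])
def crop(im,x0,y0,x1,y1,s,n): save(cv2.resize(im[y0:y1,x0:x1],None,fx=s,fy=s,interpolation=cv2.INTER_CUBIC),n)
E
python3 - <<'E'
from h import *
im=cv2.imread('pics/top0.png')[:,:,::-1]
a=lambda x0,y0,x1,y1:np.clip(cv2.resize(im[y0:y1,x0:x1],None,fx=8,fy=8,interpolation=cv2.INTER_CUBIC).astype(float)*1.8,0,255).astype('uint8')
save(np.hstack([a(355,195,400,245),a(150,200,195,250)]),'zs.png')
save(a(262,195,312,265),'zj.png')
for p in [(380,220),(168,230)]: print(atz('top',p,.048))
print(atz('top',(286,215),.06))
E
```

```text
[ 0.51454515 -0.33223377  0.048     ]
[0.50860686 0.339489   0.048     ]
[ 0.5398915  -0.03508634  0.06      ]
```

View pics/zs.png

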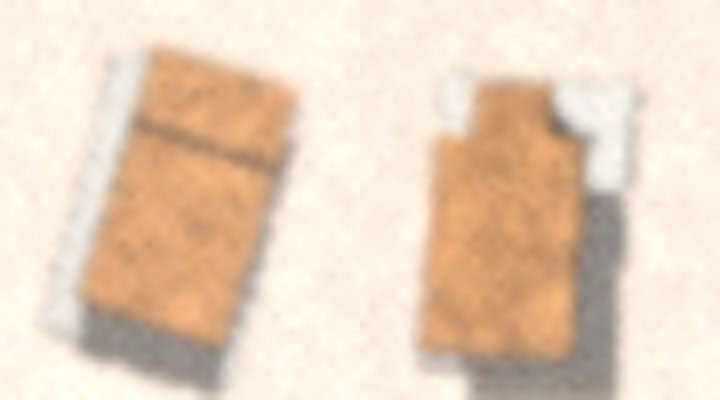

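View pics/zj.png

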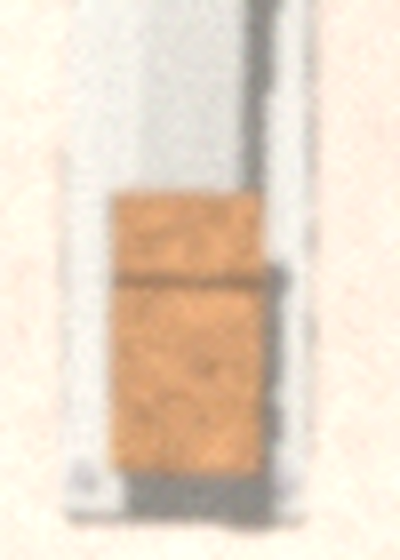

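```bash
cat >> h.py <<'E'
def cur():
    o=ctrl.get_obs(); return o, np.array(o['tool_pos']), R.from_rotvec(o['tool_rot'])
def plan(P,Rt,n=None,dec=1,vmax=4.5):
    """straight-line; rows relative to nominal path"""
    o,p,r=cur(); P=np.asarray(P); dr=(r.inv()*Rt).as_rotvec(degrees=True)
    d=np.linalg.norm(P-p)*100; k=n or max(1,int(np.ceil(max(d/vmax,np.linalg.norm(dr)/7.5))))
    rows=[]
    for i in range(k):
        ri=r*R.from_rotvec(dr*i/k,degrees=True)
        t=ri.inv().apply((P-p)*100/k); rows.append([[round(float(x),dec)+0. for x in t],[round(float(x),1)+0. for x in dr/k]])
    print('t=%.2f n=%d'%(o['t'],k)); print(str(rows).replace(' ',''))
def down(xdir):
    x=np.array([xdir[0],xdir[1],0.]);x/=np.linalg.norm(x); z=np.array([0,0,-1.]); return R.from_matrix(np.c_[x,np.cross(z,x),z])
def err(P,Rt):
    o,p,r=cur(); print('t%.2f err tool cm'%o['t'],np.round(r.inv().apply((np.asarray(P)-p)*100),2),'rot',np.round((r.inv()*Rt).as_rotvec(degrees=True),2),'F',np.round(o['contact_force'],1),'op %.4f'%o['opening'])
E
python3 - <<'E'
from h import *
np.set_printoptions(precision=4,suppress=True)
o,p,r=cur(); print(r.as_matrix())
i=ctrl.camera_info('wrist');T=i['camera_from_world']; c=-T[:3,:3].T@T[:3,3]
print('cam in tool',r.inv().apply(c-p),'axis',r.inv().apply(-T[2,:3]))
def pts(L,off,z): return [atz('top',(x/8+off[0]-.5+.0625,y/8+off[1]-.5+.0625),z) for x,y in L]
A=pts([(82,295),(222,345),(295,92),(150,48)],(355,195),.048)
B=pts([(60,345),(213,355),(223,138),(73,136)],(150,200),.048)
for Q in (A,B):
    Q=np.array(Q); print(Q); print('c',Q.mean(0),[np.linalg.norm(Q[k]-Q[(k+1)%4]) for k in range(4)])
    x=Q[2]+Q[3]-Q[0]-Q[1]; y=Q[0]+Q[3]-Q[1]-Q[2];print('yaw',np.degrees(np.arctan2(x[1],x[0])),np.degrees(np.arctan2(-y[0],y[1])))
J=[atz('top',(x/8+262-.44,y/8+195-.44),z) for x,y,z in [(112,470,.042),(262,474,.042),(260,192,.065),(112,190,.065)]]
print(np.array(J))
E
```

```text
[[ 0.9646  0.2637 -0.0003]
 [ 0.2637 -0.9646  0.0016]
 [ 0.0002 -0.0016 -1.    ]]
cam in tool [0.0783 0.0016 0.03  ] axis [-0.3068 -0.0003  0.9518]
[[ 0.4798 -0.2813  0.048 ]
 [ 0.4578 -0.3346  0.048 ]
 [ 0.5583 -0.3725  0.048 ]
 [ 0.5786 -0.3163  0.048 ]]
c [ 0.5186 -0.3262  0.048 ] [np.float64(0.057685168501760045), np.float64(0.10741831619237338), np.float64(0.0597376936333768), np.float64(0.10480329958616388)]
yaw -20.071982396623813 -21.10519080710458
[[0.4694 0.3734 0.048 ]
 [0.4631 0.3132 0.048 ]
 [0.55   0.31   0.048 ]
 [0.5532 0.3697 0.048 ]]
c [0.509  0.3416 0.048 ] [np.float64(0.06052041476708326), np.float64(0.08696638793540792), np.float64(0.059792075518483916), np.float64(0.08384018217061101)]
yaw -2.337324140559734 -4.509596750299444
[[ 0.4223  0.0024  0.042 ]
 [ 0.4184 -0.0563  0.042 ]
 [ 0.5265 -0.0598  0.065 ]
 [ 0.5295 -0.0018  0.065 ]]
```

```bash
python3 - <<'E'
from h import *
y=np.radians(-20.5)
plan([0.5186-.03*np.cos(y),-0.3262-.03*np.sin(y),0.36],down([np.cos(y),np.sin(y)]))
E
```

```text
t=0.15 n=10
[[[3.9,-1.9,0.4],[0.0,0.0,3.6]],[[3.8,-2.1,0.4],[0.0,0.0,3.6]],[[3.6,-2.4,0.4],[0.0,0.0,3.6]],[[3.5,-2.6,0.4],[0.0,0.0,3.6]],[[3.3,-2.8,0.4],[0.0,0.0,3.6]],[[3.1,-3.0,0.4],[0.0,0.0,3.6]],[[2.9,-3.2,0.4],[0.0,0.0,3.6]],[[2.7,-3.4,0.4],[0.0,0.0,3.6]],[[2.5,-3.5,0.4],[0.0,0.0,3.6]],[[2.3,-3.7,0.4],[0.0,0.0,3.6]]]
```

Call:
jog_arm:
  steps:
    - [[3.9,-1.9,0.4],[0,0,3.6]]
    - [[3.8,-2.1,0.4],[0,0,3.6]]
    - [[3.6,-2.4,0.4],[0,0,3.6]]
    - [[3.5,-2.6,0.4],[0,0,3.6]]
    - [[3.3,-2.8,0.4],[0,0,3.6]]
    - [[3.1,-3.0,0.4],[0,0,3.6]]
    - [[2.9,-3.2,0.4],[0,0,3.6]]
    - [[2.7,-3.4,0.4],[0,0,3.6]]

```text
t: 0.95
tool_pos: [0.4321, -0.3714, 0.3682]
tool_rot: [-3.111, 0.418, 0.003]
contact_force: [0.4, -0.6, 0.3]
opening: 0.0856
```

```bash
python3 - <<'E'
from h import *
y=np.radians(-20.5)
plan([0.5186-.03*np.cos(y),-0.3262-.03*np.sin(y),0.36],down([np.cos(y),np.sin(y)]))
E
```

```text
t=0.95 n=2
[[[2.1,-3.5,0.4],[-0.1,0.1,2.6]],[[1.9,-3.5,0.4],[-0.1,0.1,2.6]]]
```

Call:
jog_arm:
  steps:
    - [[2.1,-3.5,0.4],[-0.1,0.1,2.6]]
    - [[1.9,-3.5,0.4],[-0.1,0.1,2.6]]
    - [[0,0,0],[0,0,0]]
    - [[0,0,0],[0,0,0]]

```text
t: 1.35
tool_pos: [0.4953, -0.3087, 0.3577]
tool_rot: [-3.092, 0.554, 0.002]
contact_force: [-0.3, 0.2, 0.5]
opening: 0.0851
```

```bash
python3 - <<'E'
from h import *
import pickle
y=np.radians(-20.5)
i=ctrl.camera_info('wrist'); pickle.dump(i,open('wa1.pkl','wb')); im=ctrl.get_image('wrist'); save(im,'wa1.png')
print(ctrl.get_obs()['dq'])
err([0.5186-.03*np.cos(y),-0.3262-.03*np.sin(y),0.36],down([np.cos(y),np.sin(y)]))
E
```

```text
[-0.02867837 -0.00503815  0.00026753 -0.0054626  -0.00074017 -0.00082351]
t1.40 err tool cm [-0.19  0.79 -0.24] rot [-0.05  0.09  0.12] F [-0.5  0.3 -0.1] op 0.0857
```

View pics/wa1.png

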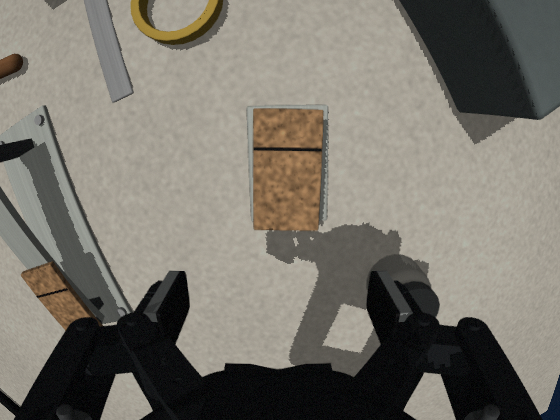

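```bash
cat >> h.py <<'E'
def corkmask(im):
    h=cv2.cvtColor(np.ascontiguousarray(im),cv2.COLOR_RGB2HSV); 
    m=((h[...,0]<22)&(h[...,1]>90)&(h[...,2]>20)).astype('uint8')
    return cv2.morphologyEx(m,cv2.MORPH_CLOSE,np.ones((5,5)))
def comps(im,amin=200):
    m=corkmask(im); n,l,s,c=cv2.connectedComponentsWithStats(m)
    return [(s[k],c[k],(l==k).astype('uint8')) for k in range(1,n) if s[k][4]>amin]
def rect_on_plane(name,mask,z,info):
    cs,_=cv2.findContours(mask,cv2.RETR_EXTERNAL,cv2.CHAIN_APPROX_NONE); c=max(cs,key=len)[:,0]
    q=np.array([atz(name,p,z,info)[:2] for p in c]); return cv2.minAreaRect((q*1000).astype(np.float32)),q
E
python3 - <<'E'
from h import *
import pickle
i=pickle.load(open('wa1.pkl','rb')); im=cv2.imread('pics/wa1.png')[:,:,::-1]
for s,c,m in comps(im):
    print(s,c)
    if 240<c[0]<340: print(rect_on_plane('wrist',m,.048,i)[0])
for p in [(253,229),(320,229),(323,110),(254,109),(254,148),(322,150)]: print(np.round(atz('wrist',p,.048,i),4))
E
```

```text
[  0  54  23  25 397] [10.03778338 64.5768262 ]
[ 253  109   70  122 8120] [287.03633005 168.4362069 ]
((516.9166870117188, -327.065185546875), (59.288299560546875, 109.03327941894531), 69.13673400878906)
[  21  261   81   70 2284] [ 56.54728546 294.12609457]
[ 0.4774 -0.2793  0.048 ]
[ 0.4558 -0.3373  0.048 ]
[ 0.557  -0.3742  0.048 ]
[ 0.5778 -0.3195  0.048 ]
[ 0.5463 -0.3074  0.048 ]
[ 0.5244 -0.362   0.048 ]
```

```bash
python3 - <<'E'
from h import *
y=np.radians(-2.5)
plan([0.46,-0.03,0.38],down([np.cos(y),np.sin(y)]))
E
```

```text
t=1.40 n=7
[[[-1.9,-3.6,-0.3],[0.0,0.0,-2.6]],[[-1.7,-3.6,-0.3],[0.0,0.0,-2.6]],[[-1.5,-3.7,-0.3],[0.0,0.0,-2.6]],[[-1.4,-3.8,-0.3],[0.0,0.0,-2.6]],[[-1.2,-3.8,-0.3],[0.0,0.0,-2.6]],[[-1.0,-3.9,-0.3],[0.0,0.0,-2.6]],[[-0.9,-3.9,-0.3],[0.0,0.0,-2.6]]]
```

Call:
jog_arm:
  steps:
    - [[-1.9,-3.6,-0.3],[0,0,-2.6]]
    - [[-1.7,-3.6,-0.3],[0,0,-2.6]]
    - [[-1.5,-3.7,-0.3],[0,0,-2.6]]
    - [[-1.4,-3.8,-0.3],[0,0,-2.6]]
    - [[-1.2,-3.8,-0.3],[0,0,-2.6]]
    - [[-1.0,-3.9,-0.3],[0,0,-2.6]]
    - [[-0.9,-3.9,-0.3],[0,0,-2.6]]
    - [[0,0,0],[0,0,0]]

```text
t: 2.2
tool_pos: [0.453, -0.0315, 0.3799]
tool_rot: [3.141, -0.068, 0.001]
contact_force: [0.7, -0.0, -0.8]
opening: 0.0853
```

Call:
jog_arm:
  steps:
    - [[0,0,0],[0,0,0]]
    - [[0,0,0],[0,0,0]]

```text
t: 2.4
tool_pos: [0.4526, -0.033, 0.3803]
tool_rot: [3.139, -0.071, 0.002]
contact_force: [0.1, 0.4, 0.2]
opening: 0.0853
```

```bash
python3 - <<'E'
from h import *
import pickle
y=np.radians(-2.5)
err([0.46,-0.03,0.38],down([np.cos(y),np.sin(y)]))
i=ctrl.camera_info('wrist'); pickle.dump(i,open('wj1.pkl','wb')); im=ctrl.get_image('wrist'); save(im,'wj1.png')
E
```

```text
t2.40 err tool cm [ 0.72 -0.34  0.03] rot [ 0.08 -0.09 -0.1 ] F [0.1 0.4 0.2] op 0.0853
```

View pics/wj1.png

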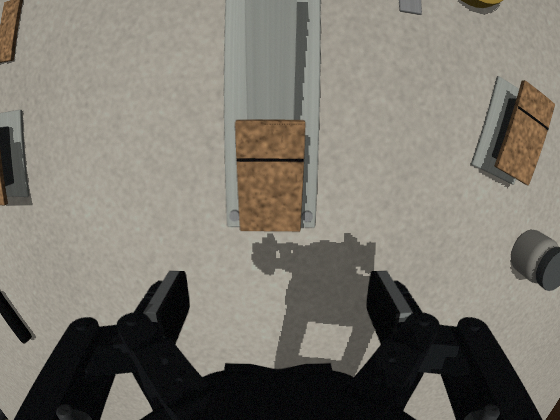

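```bash
python3 - <<'E'
from h import *
im=cv2.imread('pics/wj1.png')[:,:,::-1]
im=np.clip(im.astype(float)*1.4,0,255).astype('uint8')
crop(im,215,105,330,240,5,'zj1.png') if False else save(cv2.resize(im[110:240,215:330],None,fx=4.5,fy=4.5,interpolation=cv2.INTER_NEAREST),'zj1.png')
E
```

```text
(no output)
```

View pics/zj1.png

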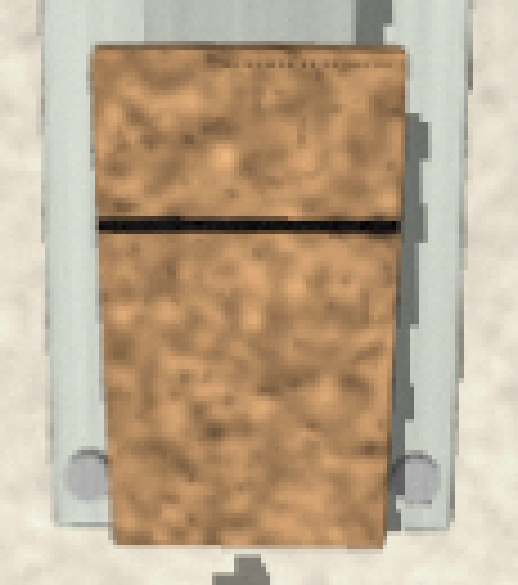

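```bash
cat > fit.py <<'E'
from h import *
from scipy.optimize import least_squares
TL=np.radians(11.9)
def tileR(yaw,tilt=TL):
    return R.from_euler('ZY',[yaw,-tilt])   # x uphill
M=np.array([[55,30,8],[55,-30,8],[-55,-30,8],[-55,30,8],[20,28.5,8],[20,-28.5,8]])/1000.
E
python3 - <<'E'
from fit import *
import pickle
np.set_printoptions(precision=4,suppress=True)
i=pickle.load(open('wj1.pkl','rb'))
px=lambda X,Y:(X/4.5+215-.5,Y/4.5+110-.5)
obs=np.array([px(*a) for a in [(91,46),(406,46),(383,547),(114,545),(98,226),(400,227)]])
M[4:,1]=[.030,-.030]
def f(v,full=False):
    P=v[:3]+tileR(v[3]).apply(M); return (np.array([proj('wrist',p,i) for p in P])-obs).ravel()
s=least_squares(f,[.47,-.03,.045,0]); print(s.x,np.degrees(s.x[3]),f(s.x).reshape(-1,2)); 
J=s.jac; print('cov',np.sqrt(np.diag(np.linalg.inv(J.T@J)))*.5)
b=[atz('wrist',px(*a),.008,i) for a in [(55,525),(450,527)]]; print(np.array(b))
xb=np.mean(b,0)
# check height at upper edge underside vs rib
Rm=tileR(s.x[3]); ue=s.x[:3]+Rm.apply([.055,0,0]); le=s.x[:3]-Rm.apply([.055,0,0])
d=np.array([np.cos(s.x[3]),np.sin(s.x[3]),0]); xj=(ue-xb)@d-.145
print('upper edge',ue,'xj',xj,'rib z',.032+(xj+.12935)*np.tan(np.radians(18)),'lower',le,(le-xb)@d-.145)
# top cam check
P=s.x[:3]+Rm.apply(M); print([((proj('top',p)-[262,195]+.44)*8).round(0) for p in P])
E
```

```text
[ 0.4725 -0.0287  0.0541 -0.0556] -3.1833177569503874 [[-0.507   0.7271]
 [ 0.5103  1.0338]
 [ 0.5483 -0.0929]
 [-0.2778 -0.1827]
 [-0.5394 -0.8714]
 [ 0.278  -0.6856]]
cov [0.0003 0.0002 0.0011 0.0035]
[[ 0.4086  0.0246  0.008 ]
 [ 0.4034 -0.0744  0.008 ]]
upper edge [ 0.5262 -0.0317  0.0654] xj -0.024561695522941296 rib z 0.06604778405944721 lower [ 0.4188 -0.0257  0.0428] -0.1321976838841369
[array([112., 194.]), array([266., 197.]), array([261., 479.]), array([107., 476.]), array([110., 284.]), array([264., 286.])]
```

```bash
python3 - <<'E'
from fit import *
import pickle
np.set_printoptions(precision=4,suppress=True)
i=pickle.load(open('wj1.pkl','rb'))
px=lambda X,Y:(X/4.5+215-.5,Y/4.5+110-.5)
obs=np.array([px(*a) for a in [(91,46),(406,46),(383,547),(114,545),(98,226),(400,227)]])
M[4:,1]=[.030,-.030]; M[:2,2]=0
def f(v,full=False):
    P=v[:3]+tileR(v[3]).apply(M); return (np.array([proj('wrist',p,i) for p in P])-obs).ravel()
s=least_squares(f,[.47,-.03,.045,0]); print(s.x,np.degrees(s.x[3]),f(s.x).reshape(-1,2)); 
b=[atz('wrist',px(*a),.008,i) for a in [(55,525),(450,527)]]
print('base yaw',np.degrees(np.arctan2(b[1][0]-b[0][0],b[0][1]-b[1][1])))
xb=np.mean(b,0)
Rm=tileR(s.x[3]); ue=s.x[:3]+Rm.apply([.055,0,0])
d=np.array([np.cos(s.x[3]),np.sin(s.x[3]),0]); xj=(ue-xb)@d-.145
print('upper edge',ue,'xj',xj,'rib z',.032+(xj+.12935)*np.tan(np.radians(18)))
print('middle target',s.x[:3]+Rm.apply([.075,0,.008]),'top',s.x[:3]+Rm.apply([.15,0,.016]))
E
```

```text
[ 0.4715 -0.0286  0.0521 -0.0546] -3.1282850202034074 [[ 0.7692 -0.2476]
 [-0.5938 -0.0159]
 [ 0.3427  0.1331]
 [-0.0734  0.1004]
 [-0.371  -0.0242]
 [-0.0518  0.0954]]
base yaw -2.9673923937801185
upper edge [ 0.5252 -0.0315  0.0635] xj -0.025585912960618906 rib z 0.06571499564072056
middle target [ 0.5431 -0.0325  0.0754] top [ 0.6148 -0.0364  0.0987]
```

```bash
python3 - <<'E'
from h import *
y=np.radians(-20.86)
plan([0.5169,-0.3271,0.26],down([np.cos(y),np.sin(y)]))
E
```

```text
t=2.45 n=8
[[[1.0,3.6,1.5],[0.0,0.0,2.3]],[[1.1,3.6,1.5],[0.0,0.0,2.3]],[[1.3,3.5,1.5],[0.0,0.0,2.3]],[[1.4,3.5,1.5],[0.0,0.0,2.3]],[[1.5,3.4,1.5],[0.0,0.0,2.3]],[[1.7,3.4,1.5],[0.0,0.0,2.3]],[[1.8,3.3,1.5],[0.0,0.0,2.3]],[[1.9,3.2,1.5],[0.0,0.0,2.3]]]
```

Call:
jog_arm:
  steps:
    - [[1.0,3.6,1.5],[0,0,2.3]]
    - [[1.1,3.6,1.5],[0,0,2.3]]
    - [[1.3,3.5,1.5],[0,0,2.3]]
    - [[1.4,3.5,1.5],[0,0,2.3]]
    - [[1.5,3.4,1.5],[0,0,2.3]]
    - [[1.7,3.4,1.5],[0,0,2.3]]
    - [[1.8,3.3,1.5],[0,0,2.3]]
    - [[1.9,3.2,1.5],[0,0,2.3]]

```text
t: 3.25
tool_pos: [0.5142, -0.3478, 0.2588]
tool_rot: [3.079, -0.612, 0.013]
contact_force: [1.3, 0.1, 0.5]
opening: 0.0854
```

Call:
jog_arm:
  steps:
    - [[0,0,0],[0,0,0]]
    - [[0,0,0],[0,0,0]]

```text
t: 3.45
tool_pos: [0.5119, -0.3547, 0.2544]
tool_rot: [-3.078, 0.628, -0.004]
contact_force: [-0.2, 0.6, 0.3]
opening: 0.0854
```

```bash
python3 - <<'E'
from h import *
y=np.radians(-20.86)
err([0.5169,-0.3271,0.26],down([np.cos(y),np.sin(y)]))
i=ctrl.camera_info('wrist'); im=ctrl.get_image('wrist'); save(im,'wa2.png')
for s,c,m in comps(im,2000): print(s,c,rect_on_plane('wrist',m,.048,i)[0])
E
```

```text
t3.45 err tool cm [-0.62 -2.73 -0.56] rot [-0.04 -0.15 -2.19] F [-0.2  0.6  0.3] op 0.0854
[  173   166   109   164 15596] [230.82578866 245.90907925] ((517.7330322265625, -326.9134521484375), (60.14360809326172, 110.09317016601562), 68.78750610351562)
```

View pics/wa2.png

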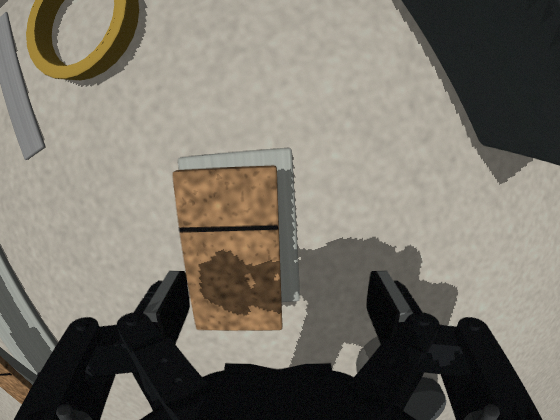

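Call:
jog_arm:
  steps:
    - [[-0.3,-1.4,-0.2],[0,0,-1.2]]
    - [[-0.2,-0.8,-0.1],[0,0,-0.6]]
    - [[0,0,0],[0,0,0]]
    - [[0,0,0],[0,0,0]]

```text
t: 3.9
tool_pos: [0.5158, -0.3275, 0.2598]
tool_rot: [3.089, -0.569, 0.008]
contact_force: [0.4, 0.4, 0.5]
opening: 0.0852
```

```bash
python3 - <<'E'
from h import *
y=np.radians(-21.1)
err([0.5176,-0.3270,0.193],down([np.cos(y),np.sin(y)]))
E
```

```text
t3.90 err tool cm [ 0.12 -0.11  6.68] rot [ 0.   -0.29  0.21] F [0.4 0.4 0.5] op 0.0852
```

Call:
jog_arm:
  steps:
    - [[0.1,-0.1,2.0],[0,-0.2,0.2]]
    - [[0,0,2.0],[0,0,0]]
    - [[0,0,1.2],[0,0,0]]
    - [[0,0,0.6],[0,0,0]]
    - [[0,0,0],[0,0,0]]
    - [[0,0,0],[0,0,0]]

```text
t: 4.5
tool_pos: [0.5192, -0.3253, 0.2042]
tool_rot: [3.086, -0.568, 0.012]
contact_force: [0.2, -0.3, -0.8]
opening: 0.0855
```

```bash
python3 - <<'E'
from h import *
y=np.radians(-21.1)
err([0.5176,-0.3270,0.193],down([np.cos(y),np.sin(y)]))
i=ctrl.camera_info('wrist'); im=ctrl.get_image('wrist'); save(im,'wa3.png')
E
```

```text
t4.50 err tool cm [-0.1   0.21  1.12] rot [ 0.15 -0.48  0.25] F [ 0.2 -0.3 -0.8] op 0.0855
```

View pics/wa3.png

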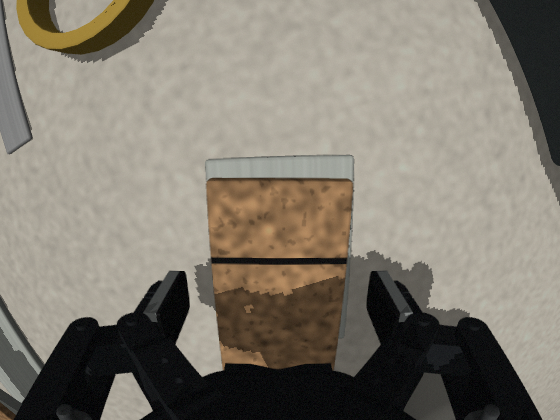

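Call:
jog_arm:
  steps:
    - [[-0.1,0.1,0.7],[0,-0.4,0.2]]
    - [[0,0.0,0.4],[0,0,0]]
    - [[0,0,0],[0,0,0]]
    - [[0,0,0],[0,0,0]]
  fingers: 0.5
  grip_force: 20

```text
t: 4.95
tool_pos: [0.5184, -0.3268, 0.1943]
tool_rot: [3.084, -0.574, 0.005]
contact_force: [-0.2, 0.4, -0.4]
opening: 0.0641
```

```bash
python3 - <<'E'
from h import *
y=np.radians(-21.1)
err([0.5176,-0.3270,0.193],down([np.cos(y),np.sin(y)]))
E
```

```text
t4.95 err tool cm [-0.06  0.05  0.13] rot [ 0.21 -0.24  0.01] F [-0.2  0.4 -0.4] op 0.0641
```

Call:
jog_arm:
  steps:
    - [[0,0,0],[0,0,0]]
    - [[0,0,0],[0,0,0]]
    - [[0,0,0],[0,0,0]]
    - [[0,0,0],[0,0,0]]
  fingers: 0.3
  grip_force: 20

```text
t: 5.35
tool_pos: [0.5185, -0.3268, 0.1947]
tool_rot: [3.084, -0.574, 0.006]
contact_force: [1.0, -0.4, 0.6]
opening: 0.0597
```

```bash
python3 - <<'E'
from h import *
y=np.radians(-21.1)
err([0.5176,-0.3270,0.193],down([np.cos(y),np.sin(y)]))
i=ctrl.camera_info('wrist'); im=ctrl.get_image('wrist'); save(im,'wa4.png')
E
```

```text
t5.35 err tool cm [-0.08  0.05  0.17] rot [ 0.22 -0.26  0.01] F [ 1.  -0.4  0.6] op 0.0597
```

View pics/wa4.png

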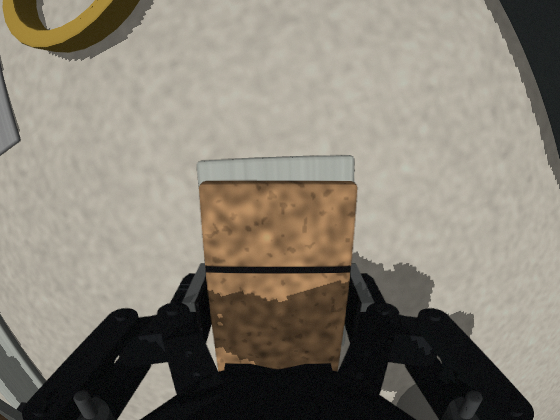

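```bash
python3 - <<'E'
from h import *
i=ctrl.camera_info('wrist'); o,p,r=cur()
for px in [(200,183),(357,183),(206,270),(350,269)]:
    print(px, np.round(r.inv().apply(atz('wrist',px,.048,i)-p)*1000,1))
E
```

```text
(200, 183) [ 53.4 -27.6 146.8]
(357, 183) [ 53.3  31.3 147. ]
(206, 270) [ 17.  -28.  146.6]
(350, 269) [ 17.3  31.2 146.9]
```

Call:
jog_arm:
  steps:
    - [[0,0,-0.5],[0,0,0]]
    - [[0,0,-1],[0,0,0]]
    - [[0,0,-2],[0,0,0]]
    - [[0,0,-2],[0,0,0]]
    - [[0,0,-2],[0,0,0]]
    - [[0,0,-2],[0,0,0]]
    - [[0,0,-1],[0,0,0]]
    - [[0,0,0],[0,0,0]]

```text
t: 6.2
tool_pos: [0.5181, -0.3261, 0.3081]
tool_rot: [3.083, -0.574, 0.009]
contact_force: [-0.3, 1.1, -0.4]
opening: 0.0593
```

```bash
python3 - <<'E'
from h import *
err([0.5176,-0.3270,0.193],down([1,0]))
i=ctrl.camera_info('wrist'); im=ctrl.get_image('wrist'); save(im,'wa5.png')
E
```

```text
t6.20 err tool cm [-0.09  0.05 11.51] rot [  0.32  -0.33 -21.08] F [-0.3  1.1 -0.4] op 0.0593
```

View pics/wa5.png

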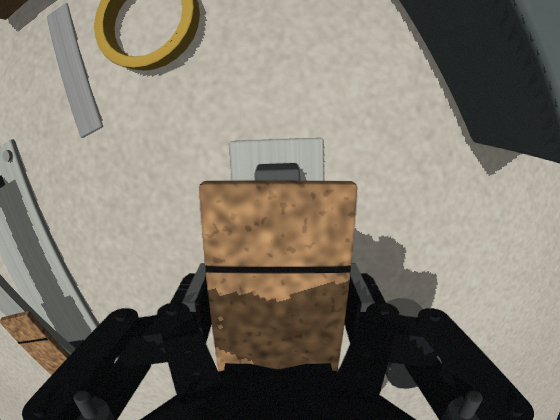

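```bash
cat >> fit.py <<'E'
def tooltarget(orig,yaw,off,lift=0,tilt=TL):
    Rt=tileR(yaw,tilt); Rtool=Rt*R.from_euler('x',180,degrees=True)
    return orig+Rt.apply([0,0,lift])-Rtool.apply(off),Rtool
YAW=np.radians(-3.05)
FIRST=np.array([.4719,-.0286,.054])
MID=FIRST+tileR(YAW).apply([.075,0,.008])
TOP=FIRST+tileR(YAW).apply([.15,0,.016])
OFFM=np.array([-.0022,.00175,.1547])
E
python3 - <<'E'
from fit import *
P,Rt=tooltarget(MID,YAW,OFFM,.03); print(MID,P)
plan(P,Rt)
E
```

```text
[ 0.54353692 -0.03241702  0.07729339] [ 0.50774774 -0.02875759  0.25847764]
t=6.25 n=7
[[[-1.7,-3.9,0.7],[0.3,1.6,-2.6]],[[-1.5,-4.0,0.6],[0.3,1.6,-2.6]],[[-1.3,-4.0,0.6],[0.3,1.6,-2.6]],[[-1.2,-4.1,0.6],[0.3,1.6,-2.6]],[[-1.0,-4.1,0.6],[0.3,1.6,-2.6]],[[-0.8,-4.2,0.6],[0.3,1.6,-2.6]],[[-0.7,-4.2,0.6],[0.3,1.6,-2.6]]]
```

Call:
jog_arm:
  steps:
    - [[-1.7,-3.9,0],[0.3,1.6,-2.6]]
    - [[-1.5,-4.0,0],[0.3,1.6,-2.6]]
    - [[-1.3,-4.0,0],[0.3,1.6,-2.6]]
    - [[-1.2,-4.1,0.0],[0.3,1.6,-2.6]]
    - [[-1.0,-4.1,0.0],[0.3,1.6,-2.6]]
    - [[-0.4,-2.5,0.0],[0.3,1.0,-1.6]]
    - [[0,0,0],[0,0,0]]
    - [[0,0,0],[0,0,0]]

```text
t: 7.05
tool_pos: [0.5037, -0.0805, 0.293]
tool_rot: [-3.126, 0.164, -0.244]
contact_force: [-0.3, -0.0, -1.2]
opening: 0.0594
```

```bash
python3 - <<'E'
from fit import *
P,Rt=tooltarget(MID,YAW,OFFM,.03)
err(P,Rt)
E
```

```text
t7.05 err tool cm [-0.67 -5.16  3.44] rot [-0.02  2.99 -2.96] F [-0.3 -0.  -1.2] op 0.0594
```

Call:
jog_arm:
  steps:
    - [[-0.2,-2.2,0.3],[0,1.2,-1.2]]
    - [[-0.2,-1.8,0.8],[0,1.0,-1.0]]
    - [[0,-0.8,0.9],[0,0.4,-0.4]]
    - [[0,0,0.5],[0,0,0]]
    - [[0,0,0],[0,0,0]]
    - [[0,0,0],[0,0,0]]

```text
t: 7.65
tool_pos: [0.5094, -0.0366, 0.2644]
tool_rot: [3.118, -0.103, 0.308]
contact_force: [0.2, 0.1, -0.6]
opening: 0.0598
```

```bash
python3 - <<'E'
from fit import *
P,Rt=tooltarget(MID,YAW,OFFM,.03)
err(P,Rt)
E
```

```text
t7.65 err tool cm [-0.33 -0.77  0.54] rot [ 0.17  0.62 -0.72] F [ 0.2  0.1 -0.6] op 0.0598
```

Call:
jog_arm:
  steps:
    - [[-0.3,-0.5,0.4],[0.1,0.5,-0.6]]
    - [[0,-0.3,0.1],[0,0.1,-0.1]]
    - [[0,0,0],[0,0,0]]
    - [[0,0,0],[0,0,0]]

```text
t: 8.05
tool_pos: [0.5082, -0.0294, 0.2593]
tool_rot: [3.116, -0.086, 0.327]
contact_force: [0.1, 0.6, -0.9]
opening: 0.0596
```

```bash
python3 - <<'E'
from fit import *
P,Rt=tooltarget(MID,YAW,OFFM,.03)
err(P,Rt)
save(ctrl.get_image('wrist'),'wm1.png'); s=ctrl.get_image('scene')
crop(s,225,180,345,285,6,'sm1.png')
E
```

```text
t8.05 err tool cm [-0.07 -0.06  0.07] rot [ 0.12 -0.09 -0.1 ] F [ 0.1  0.6 -0.9] op 0.0596
```

View pics/wm1.png

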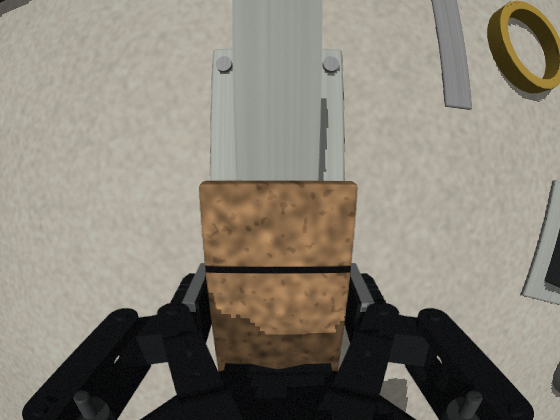

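View pics/sm1.png

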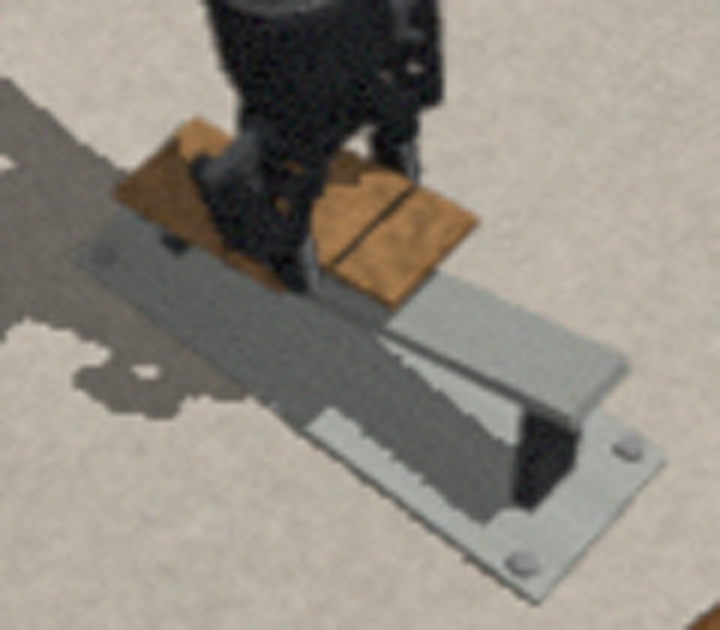

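Call:
jog_arm:
  steps:
    - [[0,-0.1,0.8],[0.1,0,-0.1]]
    - [[0,0,0.8],[0,0,0]]
    - [[0,0,0.4],[0,0,0]]
    - [[0,0,0],[0,0,0]]
    - [[0,0,0],[0,0,0]]

```text
t: 8.65
tool_pos: [0.5129, -0.0286, 0.2377]
tool_rot: [3.118, -0.083, 0.327]
contact_force: [0.4, 0.3, 0.1]
opening: 0.0595
```

```bash
python3 - <<'E'
from fit import *
P,Rt=tooltarget(MID,YAW,OFFM,0)
err(P,Rt)
im=ctrl.get_image('wrist');save(im,'wm2.png')
crop(im,190,0,370,200,3,'wm2c.png')
E
```

```text
t8.65 err tool cm [-0.07  0.04  0.86] rot [ 0.   -0.07  0.01] F [0.4 0.3 0.1] op 0.0595
```

View pics/wm2c.png

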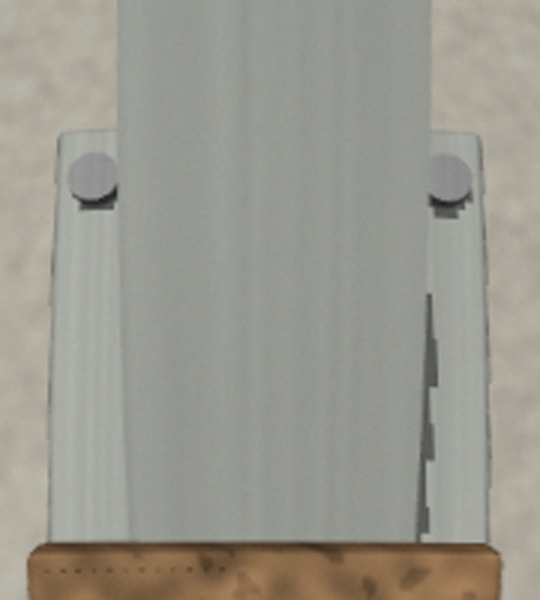

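```bash
python3 - <<'E'
from fit import *
i=ctrl.camera_info('wrist')
px=lambda X,Y:(X/3+190-.33,Y/3-.33)
for a in [(58,131),(482,132)]: print(atz('wrist',px(*a),.008,i).round(4))
i0=__import__('pickle').load(open('wj1.pkl','rb'))
c=np.array([.406,-.0249,.008]); print(c+.29*np.array([np.cos(YAW),np.sin(YAW),0]))
o,p,r=cur()
for q in [(199.5,181.5),(356.5,181.5)]:
    print((atz('wrist',q,p[2],i)).round(4))
Rt=tileR(YAW); print('expected mid upper edge top face', MID+Rt.apply([.055,0,.008]))
# rays with tile plane in tool: z=.1467
for q in [(28,545),(500,545)]:
    oo,d=ray('wrist',px(*q),i); a=r.inv().apply(oo-p); b=r.inv().apply(d); t=(.1467-a[2])/b[2]; print((a+b*t)*1000)
E
```

```text
[0.6969 0.0086 0.008 ]
[ 0.6914 -0.0915  0.008 ]
[ 0.69558921 -0.04033015  0.008     ]
[ 0.596  -0.0378  0.2377]
[ 0.5963 -0.0314  0.2377]
expected mid upper edge top face [ 0.59563138 -0.03519276  0.09646269]
[ 53.78653248 -27.76690175 146.7       ]
[ 53.71889665  31.06366454 146.7       ]
```

Call:
jog_arm:
  steps:
    - [[-0.1,0.1,0.2],[0,0,0]]
    - [[0,0.0,0.2],[0,0,0]]
    - [[0,0,0],[0,0,0]]
    - [[0,0,0],[0,0,0]]

```text
t: 9.1
tool_pos: [0.5127, -0.0298, 0.2338]
tool_rot: [3.117, -0.083, 0.328]
contact_force: [-0.4, 0.0, -0.5]
opening: 0.0595
```

```bash
sed -i 's/-.0286,.054/-.0296,.054/; s/.4719/.4714/' fit.py; python3 - <<'E'
from fit import *
P,Rt=tooltarget(MID,YAW,OFFM,0)
err(P,Rt)
im=ctrl.get_image('wrist');save(im,'wm3.png')
crop(im,190,0,370,200,3,'wm3c.png')
E
```

```text
t9.10 err tool cm [-0.03  0.03  0.47] rot [ 0.02 -0.13  0.01] F [-0.4  0.  -0.5] op 0.0595
```

View pics/wm3c.png

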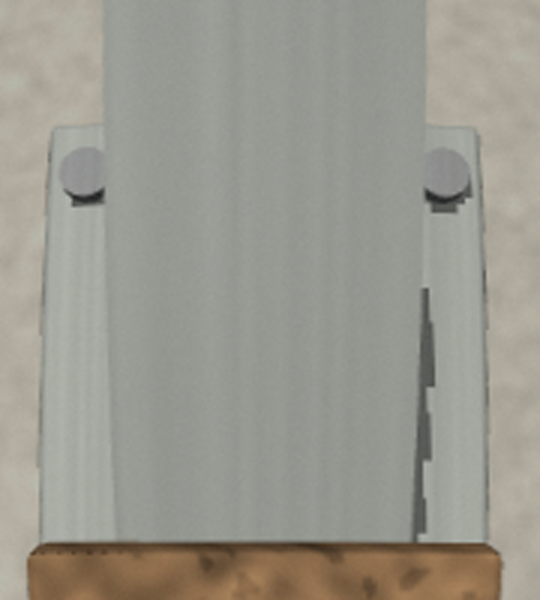

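Call:
jog_arm:
  steps:
    - [[0,0,0.2],[0,0,0]]
    - [[0,0,0.1],[0,0,0]]
    - [[0,0,0],[0,0,0]]
    - [[0,0,0],[0,0,0]]

```text
t: 9.55
tool_pos: [0.5135, -0.0298, 0.2309]
tool_rot: [3.117, -0.083, 0.329]
contact_force: [0.5, -0.1, -1.0]
opening: 0.0593
```

```bash
python3 - <<'E'
from fit import *
P,Rt=tooltarget(MID,YAW,OFFM,0)
err(P,Rt);print(ctrl.get_obs()['wrist_torque'].round(2))
E
```

```text
t9.55 err tool cm [-0.05  0.03  0.17] rot [ 0.02 -0.16  0.01] F [ 0.5 -0.1 -1. ] op 0.0593
[-0.02  0.08 -0.02]
```

Call:
jog_arm:
  steps:
    - [[-0.05,0.03,0.1],[0,-0.1,0]]
    - [[0,0,0],[0,0,0]]
    - [[0,0,0],[0,0,0]]

```text
t: 9.85
tool_pos: [0.5132, -0.0301, 0.2297]
tool_rot: [3.118, -0.083, 0.326]
contact_force: [0.3, 0.1, -0.1]
opening: 0.0597
```

Call:
jog_arm:
  steps:
    - [[0,0,0.08],[0,0,0]]
    - [[0,0,0],[0,0,0]]
    - [[0,0,0],[0,0,0]]

```text
t: 10.15
tool_pos: [0.5135, -0.0301, 0.2292]
tool_rot: [3.117, -0.083, 0.327]
contact_force: [-1.0, 0.5, -0.2]
opening: 0.0596
```

```bash
python3 - <<'E'
from fit import *
P,Rt=tooltarget(MID,YAW,OFFM,0)
err(P,Rt);print(ctrl.get_obs()['wrist_torque'].round(2))
save(ctrl.get_image('wrist'),'wm4.png'); s=ctrl.get_image('scene')
crop(s,225,180,345,285,6,'sm4.png')
E
```

```text
t10.15 err tool cm [-0.01 -0.    0.01] rot [ 0.03 -0.08  0.02] F [-1.   0.5 -0.2] op 0.0596
[ 0.02  0.1  -0.  ]
```

View pics/sm4.png

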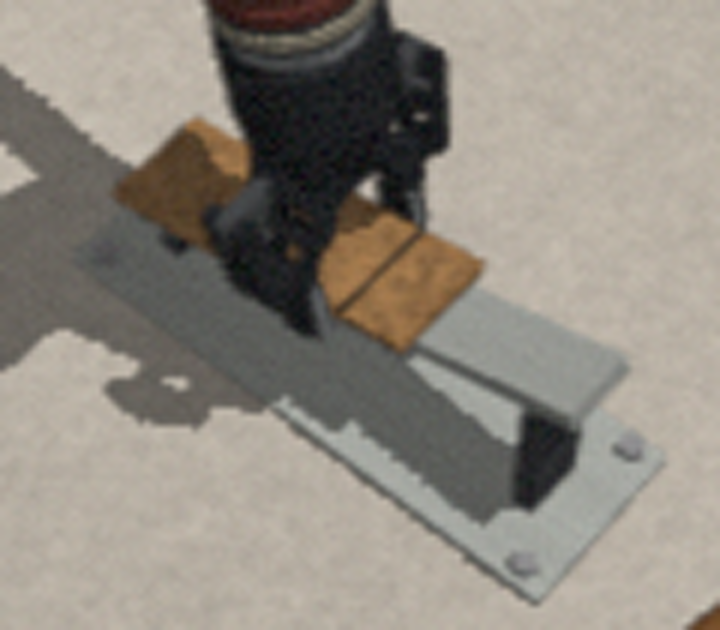

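View pics/wm4.png

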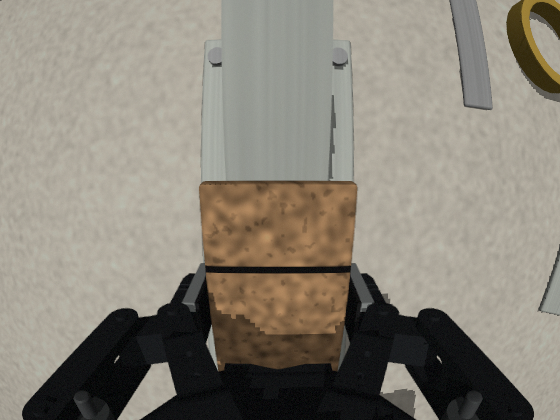

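```bash
python3 - <<'E'
from h import *
im=cv2.imread('pics/wm4.png')[:,:,::-1]
crop(im,190,100,370,200,4,'wm4c.png')
E
```

```text
(no output)
```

View pics/wm4c.png

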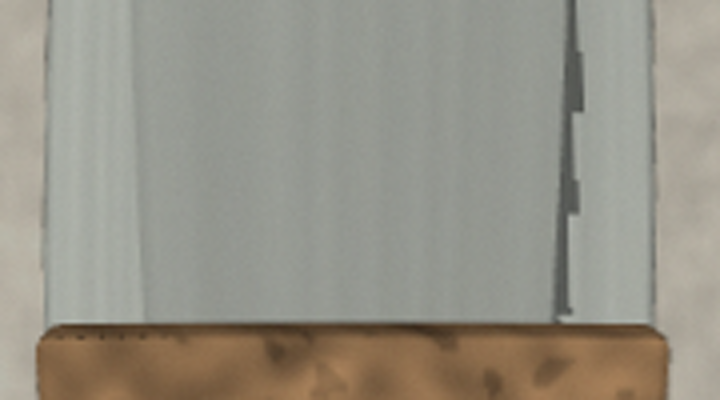

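Call:
jog_arm:
  steps:
    - [[0,0,0.08],[0,0,0]]
    - [[0,0,0],[0,0,0]]
    - [[0,0,0],[0,0,0]]

```text
t: 10.55
tool_pos: [0.5138, -0.0301, 0.2294]
tool_rot: [3.117, -0.082, 0.327]
contact_force: [-1.0, -0.2, -0.6]
opening: 0.0591
```

```bash
python3 - <<'E'
from fit import *
P,Rt=tooltarget(MID,YAW,OFFM,0)
err(P,Rt);print(ctrl.get_obs()['wrist_torque'].round(2))
E
```

```text
t10.55 err tool cm [-0.05 -0.    0.02] rot [ 0.03 -0.06  0.03] F [-1.  -0.2 -0.6] op 0.0591
[0.06 0.08 0.07]
```

Call:
jog_arm:
  steps:
    - [[0,0,0.08],[0,0,0]]
    - [[0,0,0],[0,0,0]]
    - [[0,0,0],[0,0,0]]

```text
t: 10.85
tool_pos: [0.5142, -0.0302, 0.2294]
tool_rot: [3.117, -0.082, 0.326]
contact_force: [-0.4, -0.1, 1.2]
opening: 0.0596
```

```bash
python3 - <<'E'
from fit import *
P,Rt=tooltarget(MID,YAW,OFFM,0)
err(P,Rt);print(ctrl.get_obs()['wrist_torque'].round(2))
E
```

```text
t10.85 err tool cm [-0.08 -0.    0.01] rot [ 0.04 -0.05  0.04] F [-0.4 -0.1  1.2] op 0.0596
[0.03 0.18 0.02]
```

Call:
jog_arm:
  steps:
    - [[-0.06,0,0.12],[0,0,0]]

```text
t: 10.95
tool_pos: [0.5142, -0.0302, 0.2292]
tool_rot: [3.117, -0.082, 0.326]
contact_force: [-10.3, 2.0, 15.5]
opening: 0.0599
```

```bash
python3 - <<'E'
from fit import *
P,Rt=tooltarget(MID,YAW,OFFM,0)
err(P,Rt);print(ctrl.get_obs()['wrist_torque'].round(2))
im=ctrl.get_image('wrist')
crop(im,190,100,370,300,4,'wm5c.png')
E
```

```text
t10.95 err tool cm [-0.08 -0.01 -0.01] rot [ 0.04 -0.06  0.05] F [-10.3   2.   15.5] op 0.0599
[ 0.09  0.91 -0.07]
```

View pics/wm5c.png

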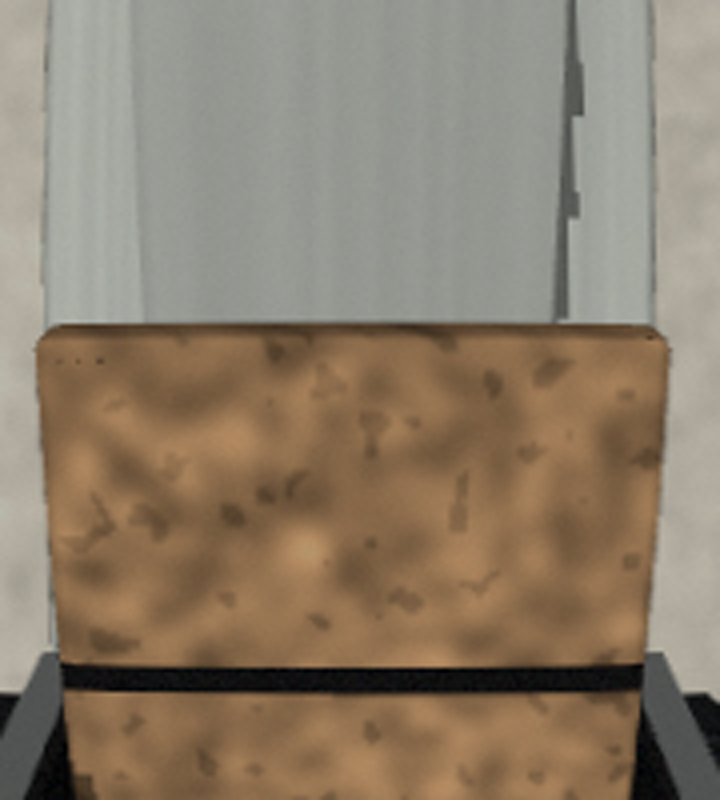

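Call:
jog_arm:
  steps:
    - [[0,0,-0.03],[0,0,0]]
    - [[0,0,0],[0,0,0]]

```text
t: 11.2
tool_pos: [0.5142, -0.0302, 0.2296]
tool_rot: [3.117, -0.082, 0.328]
contact_force: [0.4, 0.1, -0.6]
opening: 0.0597
```

Call:
jog_arm:
  steps:
    - [[0,0,0],[0,0,0]]
    - [[0,0,0],[0,0,0]]
    - [[0,0,0],[0,0,0]]
  fingers: 0.6

```text
t: 11.5
tool_pos: [0.514, -0.0302, 0.2288]
tool_rot: [3.117, -0.082, 0.326]
contact_force: [0.2, -0.2, 0.2]
opening: 0.0685
```

```bash
python3 - <<'E'
from fit import *
P,Rt=tooltarget(MID,YAW,OFFM,0)
err(P,Rt)
im=ctrl.get_image('wrist');save(im,'wm6.png')
E
```

```text
t11.50 err tool cm [-0.05 -0.   -0.05] rot [ 0.03 -0.06  0.04] F [ 0.2 -0.2  0.2] op 0.0685
```

View pics/wm6.png

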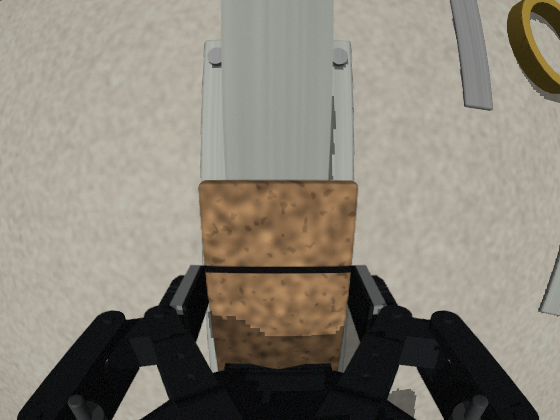

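Call:
jog_arm:
  steps:
    - [[0,0,-1.0],[0,0,0]]
    - [[0,0,-2.0],[0,0,0]]
    - [[0,0,-3.0],[0,0,0]]
    - [[-1,0,-3.0],[0,0,0]]
    - [[-2,0,-2.0],[0,0,0]]
    - [[-2,0,-1],[0,0,0]]
    - [[-1,0,0],[0,0,0]]
    - [[0,0,0],[0,0,0]]

```text
t: 12.35
tool_pos: [0.4271, -0.0255, 0.3433]
tool_rot: [3.115, -0.081, 0.333]
contact_force: [0.5, -0.8, -0.1]
opening: 0.0682
```

Call:
jog_arm:
  steps:
    - [[0,0,0],[0,0,0]]
    - [[0,0,0],[0,0,0]]
  fingers: 1

```text
t: 12.55
tool_pos: [0.4274, -0.0255, 0.3444]
tool_rot: [3.115, -0.082, 0.336]
contact_force: [-0.3, 0.1, 0.4]
opening: 0.0852
```

```bash
python3 - <<'E'
from fit import *
import pickle
P,Rt=tooltarget(MID,YAW,OFFM,0)
err(P,Rt); print(cur()[1])
i=ctrl.camera_info('wrist'); pickle.dump(i,open('wm7.pkl','wb'))
im=ctrl.get_image('wrist');save(im,'wm7.png')
E
```

```text
t12.55 err tool cm [ 5.95 -0.02 13.1 ] rot [ 0.11 -0.43  0.06] F [-0.3  0.1  0.4] op 0.0852
[ 0.42741259 -0.0254787   0.34436852]
```

View pics/wm7.png

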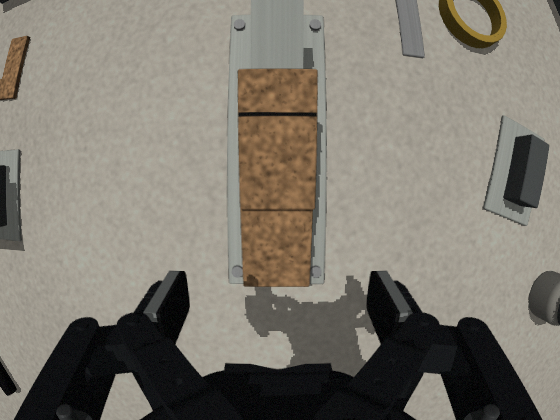

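```bash
python3 - <<'E'
from h import *
im=cv2.imread('pics/wm7.png')[:,:,::-1]
im=np.clip(im.astype(float)*1.5,0,255).astype('uint8')
save(cv2.resize(im[190:295,215:340],None,fx=5.5,fy=5.5,interpolation=cv2.INTER_NEAREST),'wm7c.png')
save(cv2.resize(im[55:160,215:340],None,fx=5.5,fy=5.5,interpolation=cv2.INTER_NEAREST),'wm7d.png')
E
```

```text
(no output)
```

View pics/wm7c.png

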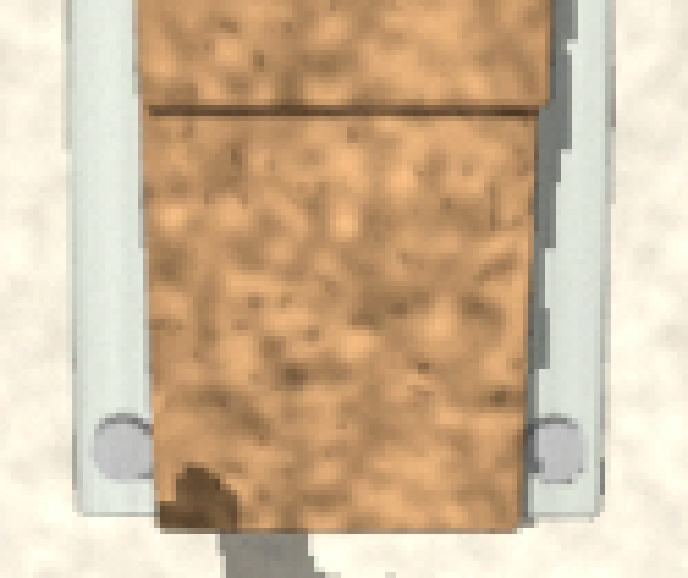

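View pics/wm7d.png

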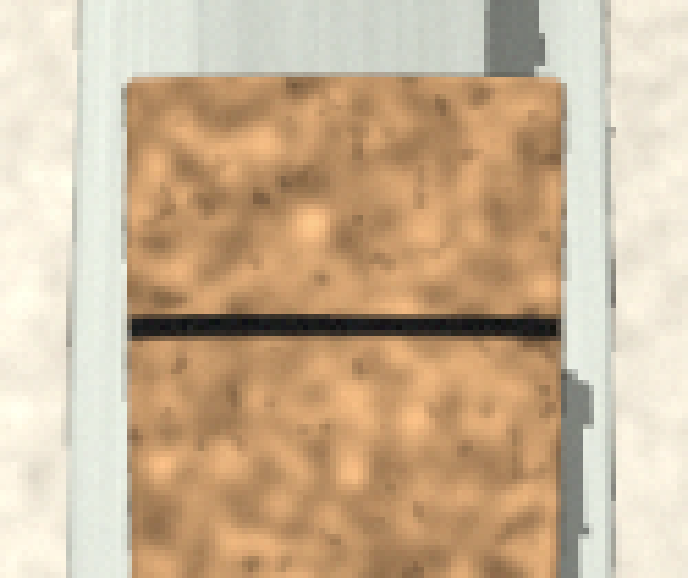

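```bash
python3 - <<'E'
from fit import *
import pickle
np.set_printoptions(precision=4,suppress=True)
i=pickle.load(open('wm7.pkl','rb'))
c=lambda X,Y:(X/5.5+215-.5,Y/5.5+190-.5); d=lambda X,Y:(X/5.5+215-.5,Y/5.5+55-.5)
of=np.array([c(161,531),c(519,531),c(143,115),c(538,115)])
Mf=np.array([[-55,30,8],[-55,-30,8],[18.5,30,8],[18.5,-30,8]])/1000
om=np.array([d(126,77),d(566,77),c(137,105),c(549,105),d(129,326),d(562,326)])
Mm=np.array([[55,30,8],[55,-30,8],[-55,30,8],[-55,-30,8],[20,30,8],[20,-30,8]])/1000
def f(v):
    P=v[:3]+tileR(v[3]).apply(Mf); Q=tileR(v[3]).apply([v[4],v[5],.008])+v[:3]+tileR(v[6]).apply(Mm)
    return np.r_[(np.array([proj('wrist',p,i) for p in P])-of).ravel(),(np.array([proj('wrist',p,i) for p in Q])-om).ravel()]
s=least_squares(f,[.47,-.03,.045,0,.075,0,0]); print(s.x,np.degrees(s.x[[3,6]]));print(f(s.x).reshape(-1,2)); print(np.sqrt(np.diag(np.linalg.inv(s.jac.T@s.jac)))*.4)
M2=s.x[:3]+tileR(s.x[3]).apply([s.x[4],s.x[5],.008]); print('mid',M2,'top target',M2+tileR(s.x[6]).apply([.075,0,.008]),TOP)
E
```

```text
[ 0.4709 -0.0289  0.0518 -0.0551  0.0773 -0.0006 -0.0564] [-3.1564 -3.2319]
[[-0.1924  0.6502]
 [ 0.2584  0.7278]
 [-0.1688 -0.5861]
 [ 0.1093 -0.5051]
 [ 0.1939  0.1731]
 [-0.2628  0.4026]
 [ 0.3196 -0.4543]
 [-0.0909 -0.2716]
 [-0.1843 -0.0628]
 [ 0.0236  0.1539]]
[0.0002 0.0002 0.0006 0.0038 0.0003 0.0004 0.0024]
mid [ 0.5448 -0.0335  0.0756] top target [ 0.6164 -0.0376  0.0989] [ 0.6147 -0.0372  0.1006]
```

```bash
python3 - <<'E'
from h import *
im=cv2.imread('pics/wm7.png')[:,:,::-1]
for x in (250,265,277,290,305): print(x,[int(v) for v in im[204:216,x].sum(1)])
print([int(v) for v in im[108:120,277].sum(1)])
im=cv2.imread('pics/wj1.png')[:,:,::-1]
print([int(v) for v in im[154:166,277].sum(1)])
E
```

```text
250 [307, 276, 253, 248, 238, 173, 152, 261, 292, 287, 291, 299]
265 [261, 263, 259, 260, 228, 160, 145, 256, 288, 283, 279, 292]
277 [313, 320, 329, 324, 280, 198, 165, 274, 313, 314, 317, 324]
290 [350, 346, 334, 320, 256, 181, 149, 250, 314, 340, 351, 365]
305 [302, 301, 304, 306, 266, 181, 138, 242, 287, 294, 296, 308]
[332, 327, 324, 295, 151, 51, 40, 81, 245, 291, 301, 315]
[314, 325, 341, 343, 184, 31, 47, 154, 340, 344, 341, 327]
```

```bash
python3 - <<'E'
from fit import *
o=ctrl.get_obs();print(o['q'].round(3),o['t'])
E
```

```text
[-0.243 -0.475  2.168  0.041  1.237  1.371] 12.6
```

Call:
jog_arm:
  steps:
    - [[3,0,0],[0,0,-8]]
    - [[2.5,0.8,0],[0,0,-8]]
    - [[0,0,0],[0,0,-8]]
    - [[0,0,0],[0,0,-8]]
    - [[0,0,0],[0,0,-8]]
    - [[0,0,0],[0,0,-8]]
    - [[0,0,0],[0,0,-8]]
    - [[0,0,0],[0,0,-8]]

```text
t: 13.4
tool_pos: [0.4875, -0.0332, 0.3519]
tool_rot: [2.561, 1.589, 0.254]
contact_force: [-0.3, -0.7, 0.3]
opening: 0.0856
```

```bash
python3 - <<'E'
from fit import *
o=ctrl.get_obs();print(o['q'].round(3),o['t'],o['tool_pos'].round(3))
P,Rt=tooltarget(MID,YAW,OFFM,.13); Rt=Rt*R.from_euler('z',180,degrees=True)
err(P,Rt)
E
```

```text
[-0.228 -0.301  2.028  0.038  1.213  0.222] 13.4 [ 0.488 -0.033  0.352]
t13.40 err tool cm [ 0.41 -0.19 -0.46] rot [-1.5000e-01 -1.1000e-01 -1.1333e+02] F [-0.3 -0.7  0.3] op 0.0856
```

Call:
jog_arm:
  steps:
    - [[0,0,0],[0,0,-8.5]]
    - [[0,0,0],[0,0,-8.5]]
    - [[0,0,0],[0,0,-8.5]]
    - [[0,0,0],[0,0,-8.5]]
    - [[0,0,0],[0,0,-8.5]]
    - [[0,0,0],[0,0,-8.5]]
    - [[0,0,0],[0,0,-8.5]]
    - [[0,0,0],[0,0,-8.5]]

```text
t: 14.2
tool_pos: [0.4913, -0.0335, 0.3471]
tool_rot: [1.194, 2.707, 0.105]
contact_force: [-0.2, -0.1, -0.1]
opening: 0.0853
```

Call:
jog_arm:
  steps:
    - [[0,0,0],[0,0,-8.5]]
    - [[0,0,0],[0,0,-8.5]]
    - [[0,0,0],[0,0,-8.5]]
    - [[0,0,0],[0,0,-8.5]]
    - [[0,0,0],[0,0,-5]]
    - [[0,0,0],[0,0,0]]
    - [[0,0,0],[0,0,0]]

```text
t: 14.9
tool_pos: [0.4944, -0.0338, 0.3431]
tool_rot: [0.207, 2.948, 0.01]
contact_force: [-0.2, 0.4, -0.9]
opening: 0.0854
```

```bash
python3 - <<'E'
from fit import *
import pickle
o=ctrl.get_obs();print(o['q'].round(3),o['t'],o['tool_pos'].round(3))
P,Rt=tooltarget(MID,YAW,OFFM,.13); Rt=Rt*R.from_euler('z',180,degrees=True)
err(P,Rt)
i=ctrl.camera_info('wrist'); pickle.dump(i,open('wm8.pkl','wb'))
im=ctrl.get_image('wrist');save(im,'wm8.png')
E
```

```text
[-0.226 -0.269  2.017  0.038  1.211 -1.667] 14.9 [ 0.494 -0.034  0.343]
t14.90 err tool cm [ 0.58  0.43 -1.45] rot [ 0.17 -1.23 -5.02] F [-0.2  0.4 -0.9] op 0.0854
```

View pics/wm8.png

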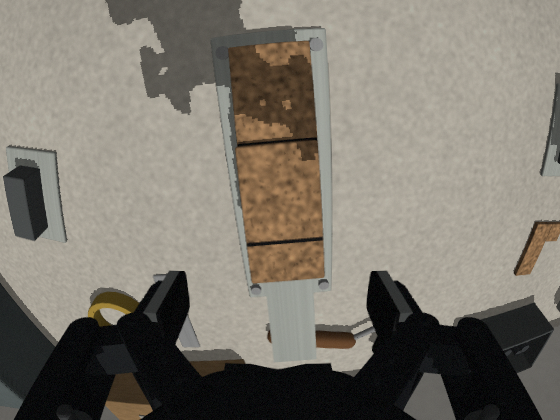

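```bash
python3 - <<'E'
from h import *
im=cv2.imread('pics/wm8.png')[:,:,::-1]
im=np.clip(im.astype(float)*1.8,0,255).astype('uint8')
save(cv2.resize(im[115:170,220:335],None,fx=6.5,fy=6.5,interpolation=cv2.INTER_NEAREST),'wm8c.png')
save(cv2.resize(im[30:70,220:335],None,fx=6.5,fy=6.5,interpolation=cv2.INTER_NEAREST),'wm8d.png')
save(cv2.resize(im[225:300,220:335],None,fx=6.5,fy=6.5,interpolation=cv2.INTER_NEAREST),'wm8e.png')
E
```

```text
(no output)
```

View pics/wm8c.png

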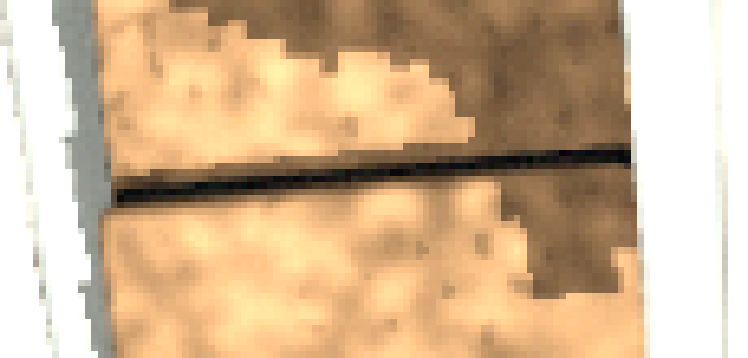

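View pics/wm8d.png

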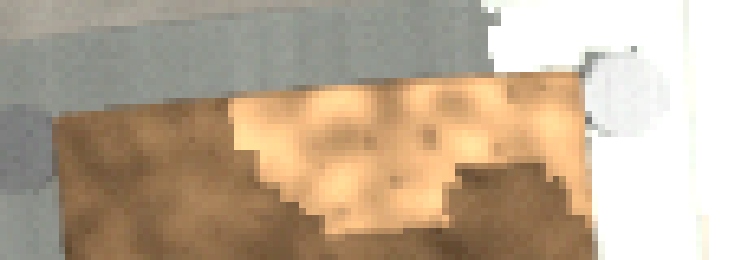

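View pics/wm8e.png

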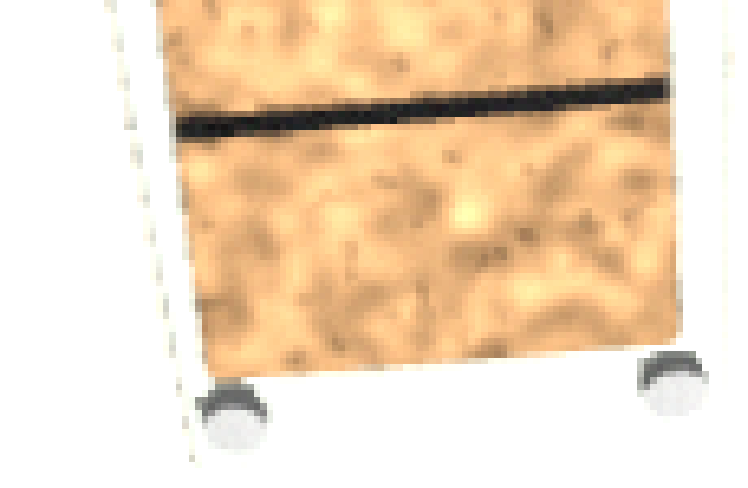

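```bash
python3 - <<'E'
from fit import *
y=np.radians(-3.4)
plan([0.55,0.34,0.32],down([-np.cos(y),-np.sin(y)]))
E
```

```text
t=14.95 n=9
[[[0.0,4.2,0.3],[0.1,1.2,-0.5]],[[0.0,4.2,0.3],[0.1,1.2,-0.5]],[[-0.1,4.2,0.3],[0.1,1.2,-0.5]],[[-0.1,4.2,0.3],[0.1,1.2,-0.5]],[[-0.2,4.2,0.3],[0.1,1.2,-0.5]],[[-0.2,4.2,0.3],[0.1,1.2,-0.5]],[[-0.2,4.2,0.3],[0.1,1.2,-0.5]],[[-0.3,4.2,0.3],[0.1,1.2,-0.5]],[[-0.3,4.2,0.3],[0.1,1.2,-0.5]]]
```

Call:
jog_arm:
  steps:
    - [[0,4.2,0.2],[0.1,1.2,-0.5]]
    - [[0,4.2,0.2],[0.1,1.2,-0.5]]
    - [[-0.1,4.2,0.3],[0.1,1.2,-0.5]]
    - [[-0.1,4.2,0.3],[0.1,1.2,-0.5]]
    - [[-0.2,4.2,0.3],[0.1,1.2,-0.5]]
    - [[-0.2,4.2,0.3],[0.1,1.2,-0.5]]
    - [[-0.2,4.2,0.3],[0.1,1.2,-0.5]]
    - [[-0.3,3.0,0.3],[0.1,1.2,-0.5]]

```text
t: 15.75
tool_pos: [0.5486, 0.2952, 0.3249]
tool_rot: [0.138, 3.123, -0.005]
contact_force: [0.3, -0.7, -0.1]
opening: 0.0854
```

Call:
jog_arm:
  steps:
    - [[0,1.5,0],[0,0,0]]
    - [[0,0,0],[0,0,0]]
    - [[0,0,0],[0,0,0]]

```text
t: 16.05
tool_pos: [0.55, 0.3136, 0.3235]
tool_rot: [0.135, 3.124, -0.007]
contact_force: [0.6, -0.5, 0.4]
opening: 0.0855
```

```bash
python3 - <<'E'
from fit import *
import pickle
y=np.radians(-3.4)
err([0.55,0.34,0.32],down([-np.cos(y),-np.sin(y)]))
i=ctrl.camera_info('wrist'); pickle.dump(i,open('wb1.pkl','wb'))
im=ctrl.get_image('wrist');save(im,'wb1.png')
for s,c,m in comps(im,2000): print(s,c,rect_on_plane('wrist',m,.048,i)[0])
E
```

```text
t16.05 err tool cm [0.23 2.63 0.34] rot [-0.22  0.82 -1.56] F [ 0.6 -0.5  0.4] op 0.0855
[ 273   92   80  139 9657] [312.54727141 155.09340375] ((517.4226684570312, 341.1336364746094), (59.36436462402344, 109.2992172241211), 86.37968444824219)
[ 279  287   67   67 2770] [305.82743682 315.01371841] ((666.617919921875, 332.0470275878906), (55.13912582397461, 80.00851440429688), 80.27505493164062)
```

View pics/wb1.png

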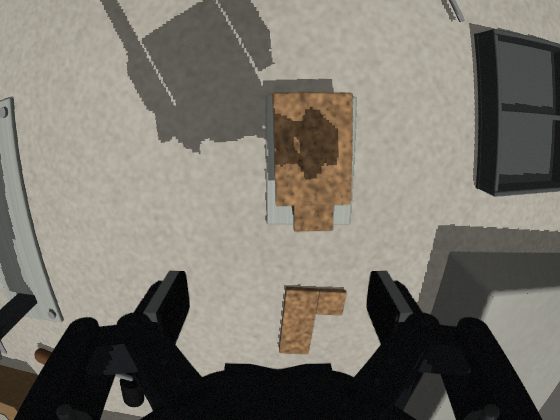

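```bash
python3 - <<'E'
from fit import *
y=np.radians(-3.62)
err([0.5174,0.3397,0.193],down([-np.cos(y),-np.sin(y)]))
E
```

```text
t16.10 err tool cm [ 3.66  2.39 13.  ] rot [-0.2   0.83 -1.37] F [-0.7  0.3 -0.1] op 0.0856
```

Call:
jog_arm:
  steps:
    - [[1.5,1.0,1.0],[-0.1,0.4,-0.7]]
    - [[1.4,0.9,2.0],[-0.1,0.4,-0.5]]
    - [[0.6,0.4,2.0],[0,0,0]]
    - [[0,0,1.5],[0,0,0]]
    - [[0,0,0.8],[0,0,0]]
    - [[0,0,0],[0,0,0]]
    - [[0,0,0],[0,0,0]]

```text
t: 16.8
tool_pos: [0.5139, 0.3352, 0.247]
tool_rot: [-0.114, -3.139, -0.001]
contact_force: [-0.0, 0.8, -0.0]
opening: 0.0851
```

```bash
python3 - <<'E'
from fit import *
y=np.radians(-3.62)
err([0.5174,0.3397,0.193],down([-np.cos(y),-np.sin(y)]))
E
```

```text
t16.80 err tool cm [-0.32  0.47  5.4 ] rot [ 0.03 -0.04 -0.53] F [-0.   0.8 -0. ] op 0.0851
```

Call:
jog_arm:
  steps:
    - [[-0.2,0.3,0.8],[0,0,-0.5]]
    - [[-0.1,0.15,1.5],[0,0,0]]
    - [[0,0,1.0],[0,0,0]]
    - [[0,0,0.5],[0,0,0]]
    - [[0,0,0],[0,0,0]]
    - [[0,0,0],[0,0,0]]

```text
t: 17.4
tool_pos: [0.519, 0.3398, 0.2074]
tool_rot: [0.101, 3.138, 0.003]
contact_force: [-0.4, 0.2, -0.6]
opening: 0.0853
```

```bash
python3 - <<'E'
from fit import *
y=np.radians(-3.62)
err([0.5174,0.3397,0.193],down([-np.cos(y),-np.sin(y)]))
im=ctrl.get_image('wrist');save(im,'wb2.png')
E
```

```text
t17.40 err tool cm [ 0.17 -0.02  1.44] rot [ 0.12  0.13 -0.05] F [-0.4  0.2 -0.6] op 0.0853
```

View pics/wb2.png

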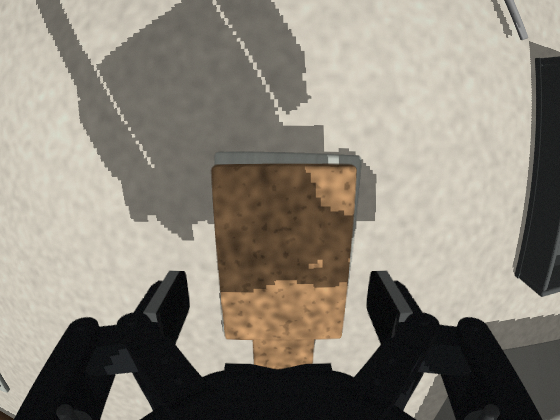

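Call:
jog_arm:
  steps:
    - [[0.15,0.2,0.6],[0.1,0.1,0]]
    - [[0,0.0,0.6],[0,0,0]]
    - [[0,0,0.2],[0,0,0]]
    - [[0,0,0],[0,0,0]]
    - [[0,0,0],[0,0,0]]
  fingers: 0.5
  grip_force: 20

```text
t: 17.95
tool_pos: [0.5177, 0.3423, 0.1932]
tool_rot: [0.1, 3.138, 0.002]
contact_force: [1.1, 0.9, -0.9]
opening: 0.0642
```

```bash
python3 - <<'E'
from fit import *
y=np.radians(-3.62)
err([0.5174,0.3397,0.193],down([-np.cos(y),-np.sin(y)]))
im=ctrl.get_image('wrist');save(im,'wb3.png')
E
```

```text
t17.95 err tool cm [ 0.02 -0.26  0.02] rot [ 0.06  0.1  -0.04] F [ 1.1  0.9 -0.9] op 0.0642
```

View pics/wb3.png

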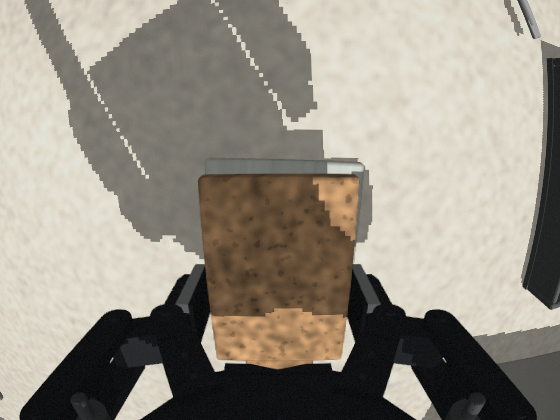

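Centred; close lightly and lift.

Call:
jog_arm:
  steps:
    - [[0,0,0],[0,0,0]]
    - [[0,0,0],[0,0,0]]
    - [[0,0,0],[0,0,0]]
    - [[0,0,0],[0,0,0]]
  fingers: 0.3
  grip_force: 20

```text
t: 18.4
tool_pos: [0.518, 0.3423, 0.1939]
tool_rot: [0.101, 3.137, 0.002]
contact_force: [-0.7, -0.0, -0.1]
opening: 0.0598
```

```bash
python3 - <<'E'
from fit import *
y=np.radians(-3.62)
err([0.5174,0.3397,0.193],down([-np.cos(y),-np.sin(y)]))
i=ctrl.camera_info('wrist'); o,p,r=cur()
im=ctrl.get_image('wrist');save(im,'wb4.png')
crop(im,190,150,370,370,3.3,'wb4c.png')
E
```

```text
t18.40 err tool cm [ 0.04 -0.27  0.09] rot [ 0.09  0.15 -0.05] F [-0.7 -0.  -0.1] op 0.0598
```

View pics/wb4c.png

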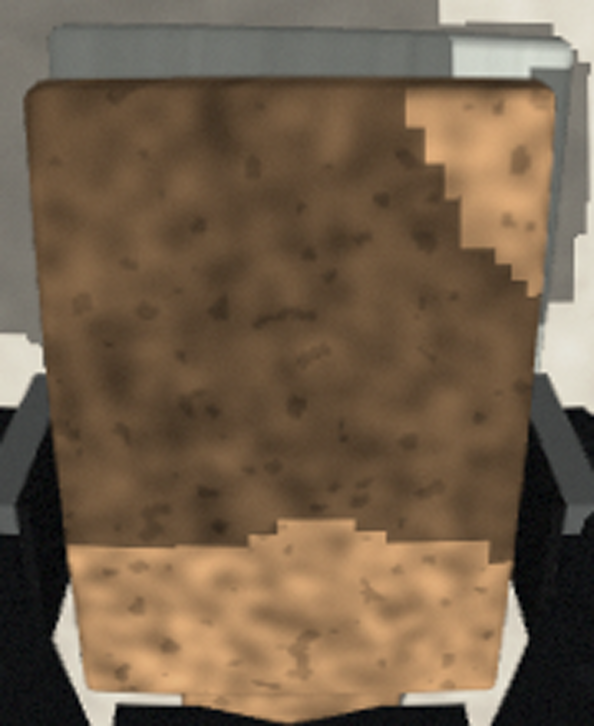

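Call:
jog_arm:
  steps:
    - [[0,0,-0.5],[0,0,0]]
    - [[0,0,-1],[0,0,0]]
    - [[0,0,-2],[0,0,0]]
    - [[0,0,-3],[0,0,0]]
    - [[0,0,-3],[0,0,0]]
    - [[0,0,-2],[0,0,0]]
    - [[0,0,-1],[0,0,0]]
    - [[0,0,0],[0,0,0]]

```text
t: 19.25
tool_pos: [0.5174, 0.342, 0.3278]
tool_rot: [0.1, 3.136, 0.004]
contact_force: [-0.4, 0.7, -0.4]
opening: 0.0597
```

```bash
python3 - <<'E'
from fit import *
err([0.5174,0.3397,0.193],down([-1,0.06])); print(cur()[1])
im=ctrl.get_image('wrist');save(im,'wb5.png')
E
```

```text
t19.25 err tool cm [ 0.04 -0.27 13.48] rot [ 0.14  0.23 -0.24] F [-0.4  0.7 -0.4] op 0.0597
[0.51736785 0.34204906 0.32777754]
```

View pics/wb5.png

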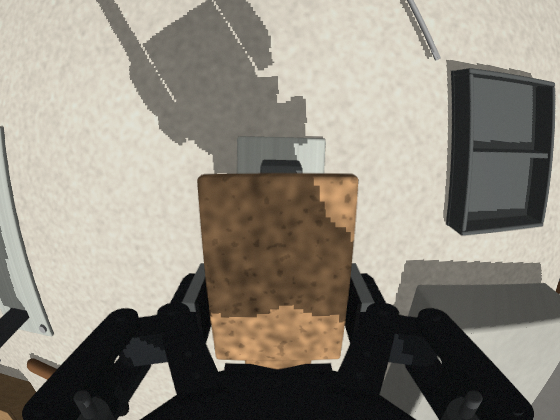

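```bash
cat >> fit.py <<'E'
TCPM=np.array([.5141,-.0302,.2293])
def toptarget(lift,dx=0,dy=0,am=-.0014,at=0.):
    Rt=tileR(YAW); Rtool=Rt*R.from_euler('x',180,degrees=True)*R.from_euler('z',180,degrees=True)
    return TCPM+Rt.apply([.075+am-at+dx,dy,.008-.0008+lift]),Rtool
E
python3 - <<'E'
from fit import *
i=ctrl.camera_info('wrist'); o,p,r=cur()
for q in [(197.7,176),(358.3,176),(214,359.5),(342,359.5)]:
    oo,d=ray('wrist',q,i); a=r.inv().apply(oo-p); b=r.inv().apply(d); t=(.1459-a[2])/b[2]; print((a+b*t)*1000)
P,Rt=toptarget(.04,at=-.001); print(P); plan(P,Rt)
E
```

```text
[ 55.59269615 -31.20799058 145.9       ]
[ 55.5309576   28.25430179 145.9       ]
[-33.51707252 -32.58555198 145.9       ]
[-33.62596715  29.52811473 145.9       ]
[ 0.57727432 -0.03356611  0.29086846]
t=19.30 n=9
[[[-0.9,-4.1,0.4],[0.0,-1.3,-0.1]],[[-0.9,-4.1,0.4],[0.0,-1.3,-0.1]],[[-0.9,-4.1,0.4],[0.0,-1.3,-0.1]],[[-0.9,-4.1,0.5],[0.0,-1.3,-0.1]],[[-0.9,-4.1,0.5],[0.0,-1.3,-0.1]],[[-0.9,-4.1,0.5],[0.0,-1.3,-0.1]],[[-0.8,-4.1,0.5],[0.0,-1.3,-0.1]],[[-0.8,-4.1,0.5],[0.0,-1.3,-0.1]],[[-0.8,-4.1,0.6],[0.0,-1.3,-0.1]]]
```

Call:
jog_arm:
  steps:
    - [[-0.9,-4.1,0],[0,-1.3,-0.1]]
    - [[-0.9,-4.1,0],[0,-1.3,-0.1]]
    - [[-0.9,-4.1,0],[0,-1.3,-0.1]]
    - [[-0.9,-4.1,0],[0,-1.3,-0.1]]
    - [[-0.9,-4.1,0],[0,-1.3,-0.1]]
    - [[-0.9,-4.1,0],[0,-1.3,-0.1]]
    - [[-0.8,-4.1,0],[0,-1.3,-0.1]]
    - [[-0.8,-3.0,0],[0,-1.3,-0.1]]

```text
t: 20.1
tool_pos: [0.5662, 0.0138, 0.3181]
tool_rot: [0.06, 2.97, -0.009]
contact_force: [0.2, 0.2, -0.1]
opening: 0.0596
```

Call:
jog_arm:
  steps:
    - [[0,0,0],[0,0,0]]
    - [[0,0,0],[0,0,0]]

```text
t: 20.3
tool_pos: [0.5656, 0.0101, 0.3148]
tool_rot: [0.069, 2.975, -0.01]
contact_force: [-0.2, -0.3, -0.2]
opening: 0.0594
```

```bash
python3 - <<'E'
from fit import *
P,Rt=toptarget(.03,at=-.0006); err(P,Rt)
E
```

```text
t20.30 err tool cm [-0.96 -4.3   3.6 ] rot [-0.09 -2.4   0.39] F [-0.2 -0.3 -0.2] op 0.0594
```

Call:
jog_arm:
  steps:
    - [[-0.3,-1.8,0.2],[0,-1.0,0.2]]
    - [[-0.3,-1.5,0.5],[0,-0.9,0.2]]
    - [[-0.2,-0.6,0.9],[0,-0.4,0]]
    - [[-0.1,-0.2,0.8],[0,0,0]]
    - [[0,0,0.4],[0,0,0]]
    - [[0,0,0],[0,0,0]]
    - [[0,0,0],[0,0,0]]

```text
t: 21.0
tool_pos: [0.5772, -0.0282, 0.2818]
tool_rot: [0.071, 2.943, -0.004]
contact_force: [-0.1, 0.4, -0.8]
opening: 0.0595
```

```bash
python3 - <<'E'
from fit import *
P,Rt=toptarget(.02,at=-.0006); err(P,Rt)
im=ctrl.get_image('wrist');save(im,'wt1.png')
E
```

```text
t21.00 err tool cm [-0.19 -0.54  1.12] rot [ 0.16 -0.55  0.26] F [-0.1  0.4 -0.8] op 0.0595
```

View pics/wt1.png

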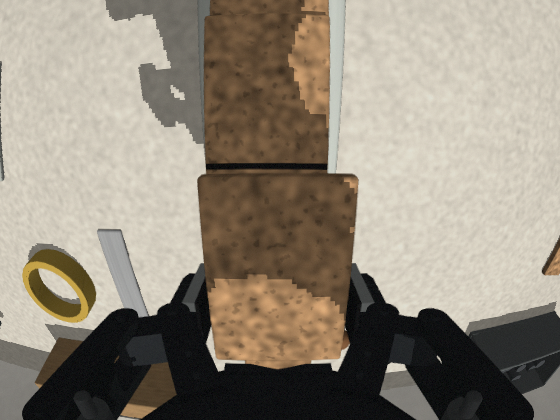

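Call:
jog_arm:
  steps:
    - [[-0.2,-0.4,0.3],[0.1,-0.5,0.2]]
    - [[0,-0.15,0.7],[0,0,0]]
    - [[0,0,0.4],[0,0,0]]
    - [[0,0,0],[0,0,0]]
    - [[0,0,0],[0,0,0]]

```text
t: 21.55
tool_pos: [0.5823, -0.034, 0.2683]
tool_rot: [0.076, 2.931, -0.007]
contact_force: [0.1, -0.7, -0.1]
opening: 0.0595
```

```bash
python3 - <<'E'
from fit import *
P,Rt=toptarget(.0,at=-.0006); err(P,Rt)
im=ctrl.get_image('wrist');save(im,'wt2.png'); crop(im,190,100,370,220,4.4,'wt2c.png')
E
```

```text
t21.55 err tool cm [0.07 0.02 1.69] rot [0.05 0.09 0.08] F [ 0.1 -0.7 -0.1] op 0.0595
```

View pics/wt2c.png

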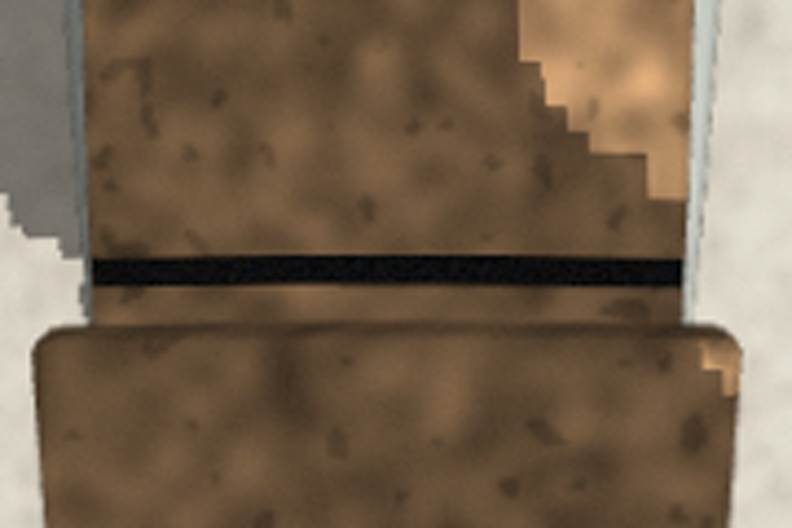

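Call:
jog_arm:
  steps:
    - [[0.05,0,0.6],[0,0.1,0.1]]
    - [[0,0,0.4],[0,0,0]]
    - [[0,0,0.1],[0,0,0]]
    - [[0,0,0],[0,0,0]]
    - [[0,0,0],[0,0,0]]

```text
t: 22.1
tool_pos: [0.5843, -0.034, 0.2567]
tool_rot: [0.078, 2.933, -0.007]
contact_force: [0.5, -0.3, -0.6]
opening: 0.0594
```

```bash
python3 - <<'E'
from fit import *
P,Rt=toptarget(.0,at=-.0006); err(P,Rt)
im=ctrl.get_image('wrist');save(im,'wt3.png'); crop(im,190,100,370,220,4.4,'wt3c.png')
E
```

```text
t22.10 err tool cm [0.02 0.01 0.51] rot [ 0.05 -0.01 -0.02] F [ 0.5 -0.3 -0.6] op 0.0594
```

View pics/wt3c.png

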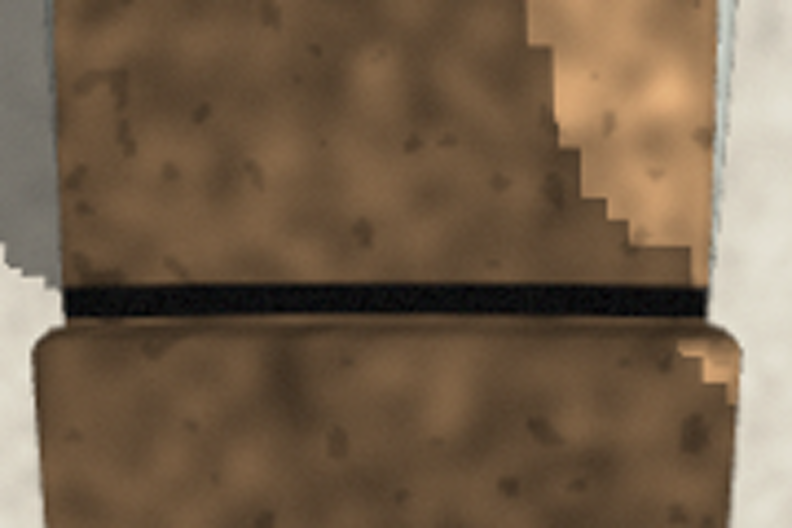

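Call:
jog_arm:
  steps:
    - [[0.05,0,0.2],[0,0,0]]
    - [[0,0,0.1],[0,0,0]]
    - [[0,0,0],[0,0,0]]
    - [[0,0,0],[0,0,0]]

```text
t: 22.55
tool_pos: [0.5845, -0.034, 0.2537]
tool_rot: [0.078, 2.932, -0.007]
contact_force: [-0.4, -0.2, 0.0]
opening: 0.0595
```

```bash
python3 - <<'E'
from fit import *
P,Rt=toptarget(.0,at=-.0006); err(P,Rt)
im=ctrl.get_image('wrist');save(im,'wt4.png'); crop(im,190,100,370,220,4.4,'wt4c.png')
E
```

```text
t22.55 err tool cm [-0.02  0.01  0.22] rot [ 0.05  0.03 -0.02] F [-0.4 -0.2  0. ] op 0.0595
```

View pics/wt4c.png

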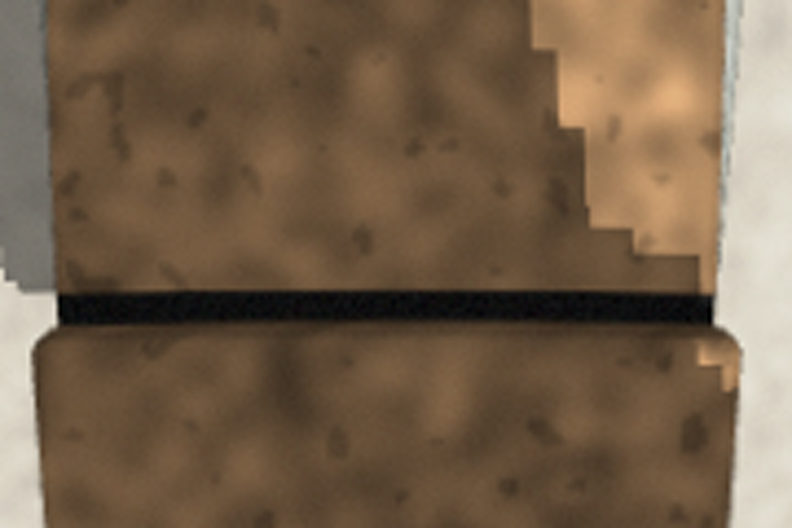

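Call:
jog_arm:
  steps:
    - [[0.1,0,0.12],[0,0,0]]
    - [[0,0,0.05],[0,0,0]]
    - [[0,0,0],[0,0,0]]
    - [[0,0,0],[0,0,0]]

```text
t: 23.0
tool_pos: [0.5838, -0.034, 0.2519]
tool_rot: [0.079, 2.932, -0.007]
contact_force: [0.5, 0.5, -0.8]
opening: 0.0597
```

```bash
python3 - <<'E'
from fit import *
P,Rt=toptarget(.0,at=-.0006); err(P,Rt)
im=ctrl.get_image('wrist');save(im,'wt5.png'); crop(im,190,100,370,220,4.4,'wt5c.png')
E
```

```text
t23.00 err tool cm [-0.13  0.01  0.05] rot [ 0.05  0.04 -0.02] F [ 0.5  0.5 -0.8] op 0.0597
```

View pics/wt5c.png

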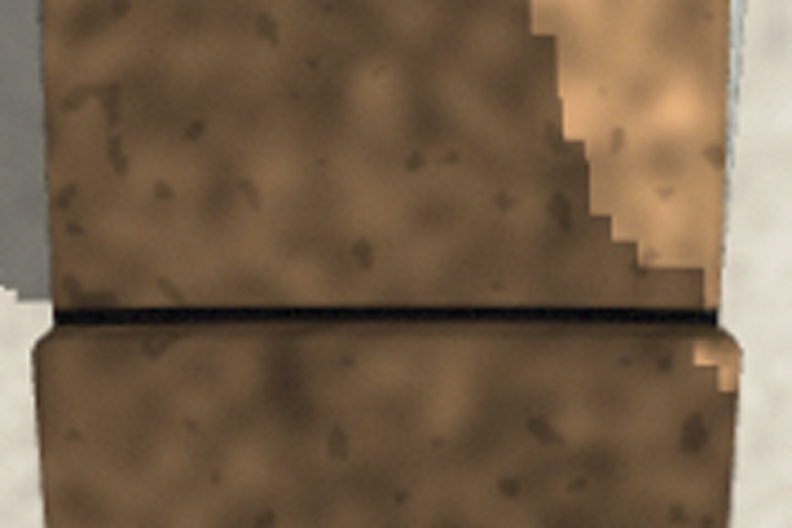

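Call:
jog_arm:
  steps:
    - [[-0.02,0,0.08],[0,0,0]]

```text
t: 23.15
tool_pos: [0.5842, -0.034, 0.2513]
tool_rot: [0.079, 2.932, -0.007]
contact_force: [-2.4, 0.2, 3.4]
opening: 0.0596
```

Call:
jog_arm:
  steps:
    - [[0,0,0.05],[0,0,0]]

```text
t: 23.25
tool_pos: [0.5843, -0.034, 0.2513]
tool_rot: [0.078, 2.933, -0.007]
contact_force: [-4.9, 0.1, 6.4]
opening: 0.0599
```

Contact at about 8 N. I'll look before releasing.

Call:
jog_arm:
  steps:
    - [[0,0,0],[0,0,0]]

```text
t: 23.35
tool_pos: [0.5844, -0.0341, 0.2515]
tool_rot: [0.078, 2.932, -0.007]
contact_force: [-0.2, 0.4, -0.8]
opening: 0.0598
```

```bash
python3 - <<'E'
from fit import *
P,Rt=toptarget(.0,at=-.0006); err(P,Rt); print(ctrl.get_obs()['wrist_torque'].round(2))
im=ctrl.get_image('wrist');save(im,'wt6.png'); crop(im,190,100,370,220,4.4,'wt6c.png')
s=ctrl.get_image('scene'); crop(s,225,180,345,285,6,'st6.png')
E
```

```text
t23.35 err tool cm [-0.07  0.01 -0.  ] rot [ 0.04  0.04 -0.02] F [-0.2  0.4 -0.8] op 0.0598
[-0.02  0.09 -0.04]
```

View pics/wt6c.png

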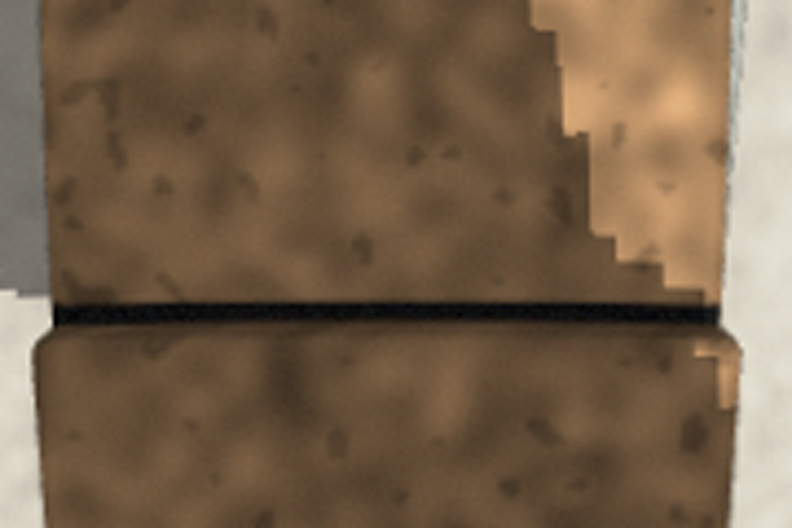

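View pics/st6.png

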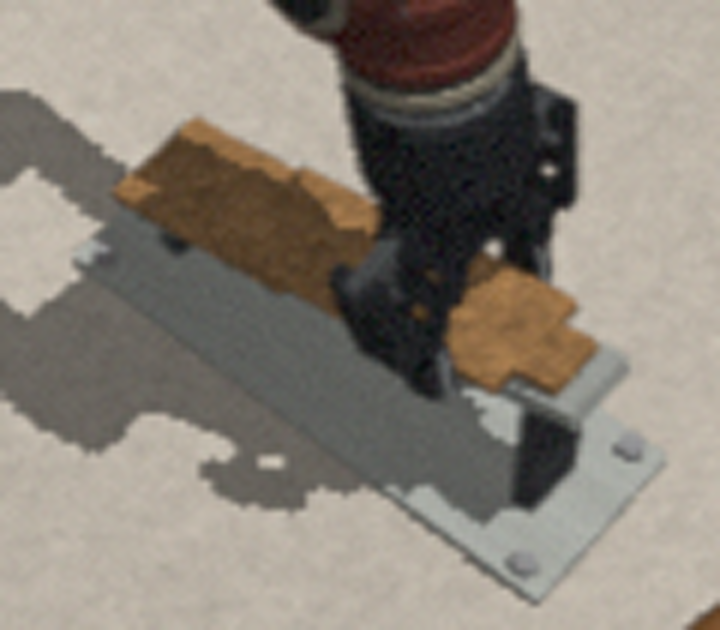

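Call:
jog_arm:
  steps:
    - [[0,0,0],[0,0,0]]
    - [[0,0,0],[0,0,0]]
    - [[0,0,0],[0,0,0]]
  fingers: 0.6

```text
t: 23.75
tool_pos: [0.5845, -0.0341, 0.251]
tool_rot: [0.079, 2.931, -0.007]
contact_force: [-0.7, -0.3, -0.2]
opening: 0.068
```

```bash
python3 - <<'E'
from fit import *
P,Rt=toptarget(.0,at=-.0006); err(P,Rt)
im=ctrl.get_image('wrist');save(im,'wt7.png')
E
```

```text
t23.75 err tool cm [-0.07  0.01 -0.05] rot [ 0.04  0.09 -0.03] F [-0.7 -0.3 -0.2] op 0.0680
```

View pics/wt7.png

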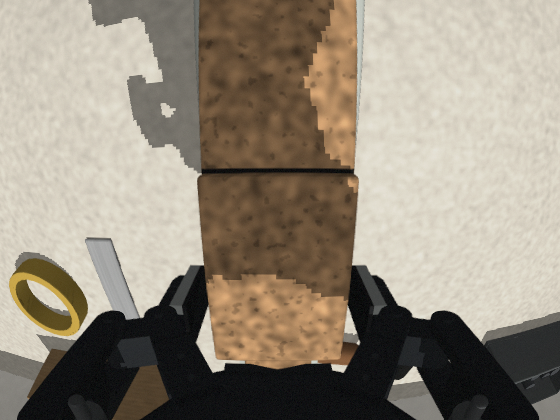

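Released and still. Retreat straight out, then back for an overall look.

Call:
jog_arm:
  steps:
    - [[0,0,-1],[0,0,0]]
    - [[0,0,-2],[0,0,0]]
    - [[0,0,-3],[0,0,0]]
    - [[0,0,-3],[0,0,0]]
    - [[0,0,-3],[0,0,0]]
    - [[0,0,-2],[0,0,0]]
    - [[0,0,-1],[0,0,0]]
    - [[0,0,0],[0,0,0]]

```text
t: 24.6
tool_pos: [0.5511, -0.0323, 0.4068]
tool_rot: [0.078, 2.93, -0.008]
contact_force: [0.9, -0.4, -0.5]
opening: 0.068
```

```bash
python3 - <<'E'
from fit import *
import pickle
print(cur()[1:2], ctrl.get_obs()['t'])
i=ctrl.camera_info('wrist'); pickle.dump(i,open('wt8.pkl','wb'))
im=ctrl.get_image('wrist');save(im,'wt8.png')
save(cv2.resize(im[0:290,210:345],None,fx=2,fy=2),'wt8c.png')
s=ctrl.get_image('scene'); crop(s,225,180,345,285,6,'st8.png')
E
```

```text
(array([ 0.55110444, -0.03229371,  0.40684711]),) 24.6
```

View pics/wt8.png

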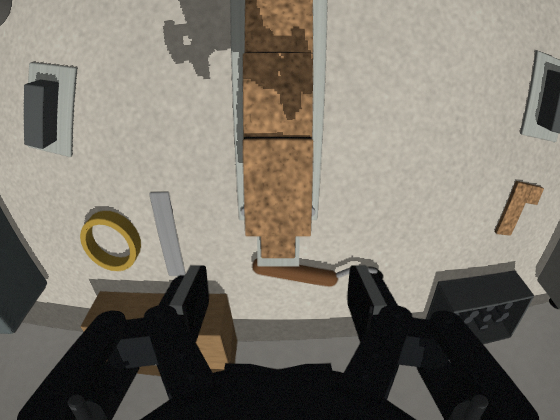

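View pics/st8.png

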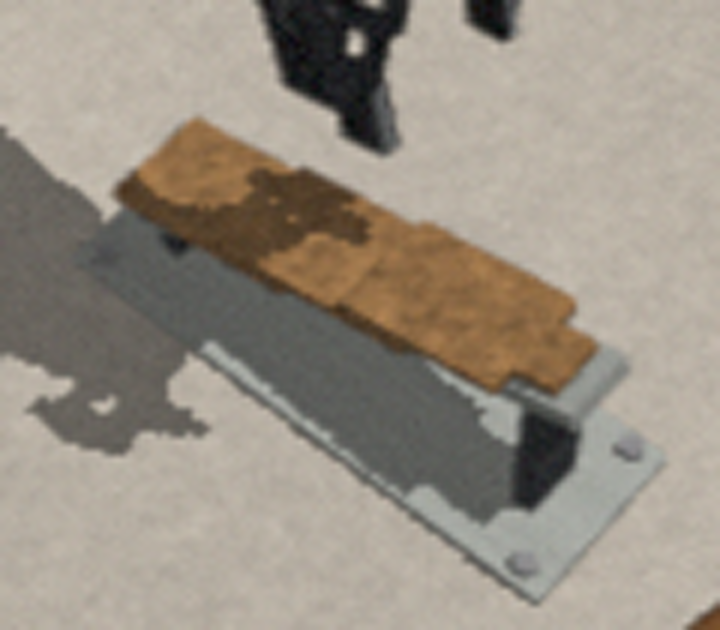

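Call:
jog_arm:
  steps:
    - [[2,0,0],[0,0,0]]
    - [[3,0,1],[0,0,0]]
    - [[2,0,2],[0,0,0]]
    - [[1,0,2],[0,0,0]]
    - [[0.5,0,1],[0,0,0]]
    - [[0,0,0],[0,0,0]]
    - [[0,0,0],[0,0,0]]

```text
t: 25.4
tool_pos: [0.4762, -0.0279, 0.3153]
tool_rot: [0.079, 2.951, -0.002]
contact_force: [0.5, -0.3, -0.5]
opening: 0.0683
```

```bash
python3 - <<'E'
from fit import *
import pickle
print(cur()[1:2], ctrl.get_obs()['t'])
i=ctrl.camera_info('wrist'); pickle.dump(i,open('wt9.pkl','wb'))
im=ctrl.get_image('wrist');save(im,'wt9.png')
E
```

```text
(array([ 0.47615917, -0.02786357,  0.31534508]),) 25.4
```

View pics/wt9.png

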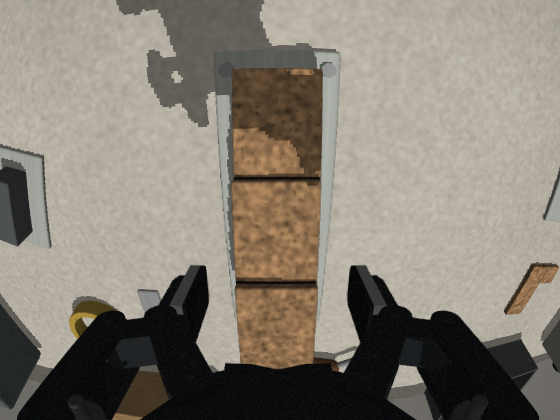

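```bash
python3 - <<'E'
from h import *
im=cv2.imread('pics/wt9.png')[:,:,::-1]
im=np.clip(im.astype(float)*1.8,0,255).astype('uint8')
a=cv2.resize(im[155:200,222:332],None,fx=7,fy=7,interpolation=cv2.INTER_NEAREST);b=cv2.resize(im[265:300,222:332],None,fx=7,fy=7,interpolation=cv2.INTER_NEAREST)
save(np.vstack([a,b]),'wt9c.png')
im=cv2.imread('pics/wt9.png')[:,:,::-1]
for x in (240,255,270,285,300,315): print(x,[int(v) for v in im[172:186,x].sum(1)])
for x in (245,260,275,290,310): print(x,[int(v) for v in im[276:290,x].sum(1)])
E
```

```text
240 [340, 333, 276, 138, 113, 52, 27, 69, 111, 174, 245, 313, 358, 355]
255 [387, 369, 311, 190, 148, 56, 30, 70, 121, 178, 259, 334, 374, 385]
270 [335, 294, 200, 205, 164, 57, 40, 73, 129, 176, 232, 276, 295, 301]
285 [329, 280, 178, 181, 146, 42, 27, 88, 144, 185, 233, 283, 310, 314]
300 [329, 282, 183, 169, 139, 53, 14, 81, 128, 207, 278, 330, 345, 320]
315 [255, 241, 208, 203, 170, 59, 33, 80, 130, 167, 194, 181, 168, 246]
245 [339, 237, 180, 181, 188, 62, 36, 51, 141, 124, 121, 131, 172, 235]
260 [394, 304, 192, 188, 192, 94, 43, 43, 127, 133, 147, 145, 198, 275]
275 [365, 295, 198, 191, 188, 102, 21, 41, 124, 138, 129, 128, 190, 279]
290 [331, 332, 327, 260, 205, 115, 30, 42, 138, 152, 144, 134, 200, 266]
310 [352, 360, 371, 256, 190, 82, 30, 72, 109, 106, 106, 142, 212, 294]
```

View pics/wt9c.png

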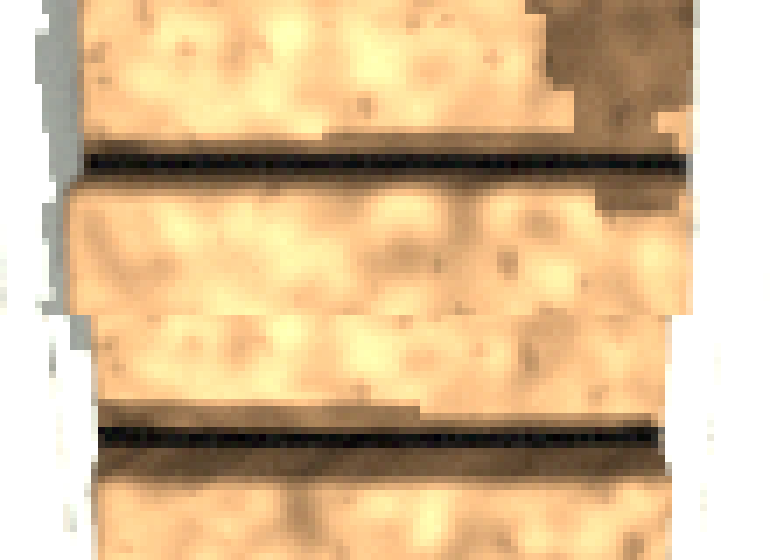

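```bash
python3 - <<'E'
from fit import *
print(ctrl.get_obs()['contact_force'], ctrl.finish_job())
E
```

```text
the job is handed in; nothing more can be done
[-0.3791024   0.02186129 -0.0132088 ] None
```

Both tiles are laid on the rib and released, and the job was handed in at about 25.5 s of the 61 s. I put the plain tile over the bonded one first. The notched tile then went over the plain tile, notched end up.

**Last checks (wrist camera looking straight onto the tiles):**
- **Lines:** about 1.8–1.9 mm of each 3 mm line still shows below the tile above it. The ideal is 1.5 mm, so each lower edge sits about 0.4 mm uphill of the line's middle.
- **Sides:** the plain tile is about 0.6 mm to the robot's right of the bonded one. The notched tile is about 0.5 mm back to the left of the plain one. I left these small offsets as they were.
- **Flatness:** both tiles made contact at the height expected for lying flat, within about 1 mm, and neither moved when I let go.

**Handling:** the grip was set to 20 N, the gripper's minimum, so no more than that went on each tile. The highest contact force I read while laying was about 19 N for the plain tile and about 8 N for the notched one.

**Disagreement:** one fit from an earlier picture put the plain tile about 2 mm too far uphill. That picture hid the line behind the tile's edge, and two later, clearer views put it at about 0.4–0.7 mm, so I left the tile in place.

The arm did not touch anything else on the bench, and it was clear of the tiles at hand-in.

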